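# Stack and clamp two blanks under the drill plate in a drill jig

## Task

Make the drill jig ready for drilling two blanks in one go: lay the two bare aluminium blanks on its rest rails, one squarely on the other, and the dark drill plate on top of them with its bushings up, each of the three lying flat and flush against all three stop pins. Then throw the red handle of the toggle clamp right over so that it locks and holds the pile down, and let go. Leave the caliper and the drilled steel bar where they are.

Things in the scene. Friction and masses are not known exactly. Their poses are not given: they have to be found in the camera images.
- jig: the drill jig, fixed to the bench: a grey-blue base plate, 12 mm thick, x -55 to +55 and y -167 to +95 mm. Origin on the bench under the middle of the place for the pile; x points away from the robot, y to its left, along the plates. Two steel rest rails (46 x 12 mm, centred at y = -45 and +45 mm, tops 20 mm above the bench) carry the pile; toggle clamp at the right-hand (-y) end
- jig_seat (a point): middle of the place for the pile, level with the tops of the rest rails (20 mm above the bench), axes as the jig's. A plate flush with all three stop pins has its centre at jig x = 0, y = 0: the bottom plate has its origin here, the next one 12 mm higher, the third 24 mm higher
- far_pin (a point): middle of the top of the left one of the two stop pins along the far (+x) long side of the pile, at jig x = +31, y = +45 mm; the other stands at x = +31, y = -45 mm, with 78 mm of room for a finger between them. Upright steel pins, 12 mm in diameter, tops 55 mm above the bench, with a 20 mm collar in the 4 mm above the base plate only
- end_pin (a point): middle of the top of the third stop pin, alike, at the left end of the pile: jig x = 0, y = +71 mm
- blank_a: a bare aluminium flat-bar blank, 50 x 130 x 12 mm (x, y, z), about 0.2 kg, with four small punch marks on top; origin at the centre of its underside, y along its length. Lies flat on the bench at the start. It and blank_b are alike and interchangeable; a half turn makes no difference
- blank_b: the second bare aluminium blank, the same as blank_a
- drill_plate: the dark steel drill plate, 50 x 130 x 12 mm, about 0.4 kg, with four bright drill bushings that stand 3 mm above its top at x = +-13, y = +-22 mm; origin at the centre of its underside, y along its length. Lies flat on the bench, bushings up, at the start; a half turn makes no difference
- clamp_arm (a joint): angle in rad of the clamp's hold-down arm: 1.6 = standing up, clear of the plates (start), about 0.03 = level over a pile of three, clamp shut. Arm, red handle and a link form a toggle linkage: throwing the handle down lowers the arm, and in its last 5 degrees the handle goes past dead centre to a stop, where the clamp stays locked by itself
- clamp_grip (a point): point on the axis of the clamp's red handle (19 mm wide across jig x, 15 mm thick, 82 mm long), 28 mm from its free end. In the jig's frame (mm), x = 0: open at y -101, z 137, leaning 12 degrees to the right; it swings away from the pile and down by way of y -153, z 129 and y -200, z 93 (16 degrees to go) to y -208, z 62 at the stop, handle level. Takes a few newtons; it stays where it is left
- clamp_pad: round black rubber pad, 16 mm in diameter, on a sprung spindle at the tip of the clamp arm; origin at the middle of its face. With the clamp shut it bears on the pile at jig x = 0, y = -46 mm and presses on three plates with about 9 N (its spring gives up to 7 mm); over fewer plates it hangs in the air
- caliper: a bystander on the bench, to be left where it lies: a steel sliding caliper, 68 x 230 x 12 mm, behind the jig; origin at the centre of its underside
- clamp_bar: a bystander on the bench, to be left where it lies: a bright steel bar with drilled holes, 24 x 110 x 14 mm, lying to the right of the jig; origin at the centre of its underside
Not all that is in view belongs to the job. Leave any pink look-alike of the blank_a alone.

How it is judged:
By the outcome, as a careful person would: the job done as asked, in the order asked, and still so for the second after the job is handed in, with the robot touching nothing.
It also fails if it takes over 72 s, if anything falls off the work surface, if the arm or the gripper's body presses on something with over 40 N, if the wrist force passes 120 N, or if a joint passes its speed limit or range.

## Robot

A 6-joint arm with a two-finger parallel gripper is mounted at the origin on a cart in front of the work surface, level with it; the furniture and walls round the work are solid. World frame = base frame: x ahead of the robot, y to its left, z up, the work surface at z = 0. Lengths are in m, angles in rad, forces in N, time in s.
With the tool pointing down it reaches from about 0.375 to 0.975 m from the base axis. Payload 3.8 kg.
Tool frame: the origin (TCP) lies at the very end of the fingers, on their centre line; the grasp point (between the pads) lies 19 mm behind it (bot.grip_depth is the distance from the TCP to the grasp point, in m); z points along the fingers, y is the direction in which the jaws open and shut (so a half turn about z gives the same grasp; the last joint's range is limited). The gripper opens to 85 mm and grips with 20 to 120 N. Pads are 22 mm wide; open, the fingers measure 114 mm over their backs; the gripper's body (76 mm by 85 mm) begins 54 mm behind the grasp point. The pads swing forward as they close: fully open they stand 13 mm farther back than shut.
Start: joints at [1.094, 0.264, 1.604, -0, 1.274, -0.037], TCP at [0.287, 0.611, 0.205] pointing down, gripper open.
Joint ranges: [-2.63, 2.63], [-0.94, 2.18], [0.31, 2.57], [-1.31, 4.45], [0, 2.66], [-2.55, 2.55]. Speed limits (rad/s): [2.57, 2.57, 3.14, 3.14, 3.14, 3.14].

## Interface

Orientations are given as a rotation vector (axis times angle).
In Python, from workcell import bot, cams, job gives the robot as it stands.
- The arm moves only by the tool apply_moves, never from a script. Its argument "targets" is a list of rows, each an object of numbers: "dx", "dy", "dz": the shift along the tool's x, y, z in units of 30 mm (1.0 is 30 mm); "wx", "wy", "wz": the turn, a rotation vector about the tool's x, y, z in units of 6 degrees (1.0 is 6 degrees); "jaw": the opening, from 0 (shut) to 1 (fully open). In form: [{"dx": .., "dy": .., "dz": .., "wx": .., "wy": .., "wz": .., "jaw": ..}, ...]. A call has 1 to 5 rows; each row shifts and turns the commanded pose from where the row before left it, along the tool's axes as they then stand; what a row does not reach is not made up. A row lasts 1/10 s, in which the tool goes at most 50 mm and 8.59 degrees, less where a joint would pass 70% of its speed; a pose out of reach is approached as far as the arm can. A call is refused whole if a number of a shift passes 1 or a number of a turn 1, either way. A call with a gripper value outside its range is refused whole. The fingers move at their own pace and stop on an object; "newtons" is the grip in N (left out, the last holds). Time passes only in rows, so rows that do not move let the fingers close. It gives the time, the measured TCP pose, the force and the opening at its end, in the units of the state.
- bot.read_state(): the state, without advancing time (a new reading comes with each control period).
- cams.read_camera(name): name is "side" or "top" or "wrist"; returns a dict with "color" (420x560x3 uint8, red, green, blue), "range_z" (420x560 float32, m along the optical axis (not along the pixel's ray), 0 where there is no reading), "fx", "fy", "cx", "cy" (pixels), "eye" and "rotation" of the camera in the world; the wrist camera has in their place "T_tool_cam" (4x4, takes a point from camera to tool coordinates, whose origin is the TCP and whose axes are the flange's). Camera axes: x right, y down, z forward; pixel columns grow to the right and rows downward; lengths in m; the calibration is good to about 2 mm. A picture is of the moment at which its call begins: read the wrist's pose just before it.
- job.finish_job(): hands the job in, once; it reports no verdict.
The state is a dict: "time": time; "q": joint angles; "joint_vel": joint speeds; "joint_torque": joint torques, N m; "tool_pos": TCP position; "tcp_rot": TCP orientation; "wrist_force": force on the tool from outside, world axes, zero at the start; "torque": the same for the moment, N m; "width": opening from 0.0 (shut) to 1.0 (fully open).
Only numpy, scipy, OpenCV 4.12 (cv2) and the standard library are available. Lean on these libraries where they do the work, as an engineer would, in place of code of your own. Each camera call takes 0.05 s, during which the arm holds its last target.

## Working session

There is one attempt and no reset: what is moved stays moved. The work goes in short steps, Python scripts to look and compute and a tool call to move; the robot and the scene stay as the last step left them, time stands still between calls to the robot, and variables do not carry over. Pictures are saved under pics/ and viewed, and the job is handed in when it is done.

Besides the shell and the picture viewer there is one more tool, called after "Request:" in YAML: its name, and indented under it one key for each argument. apply_moves: Moves the arm, as the interface text tells. Its arguments: {"type":"object","properties":{"targets":{"type":"array"},"newtons":{"type":"number"}},"required":["targets"]}

```bash
mkdir -p pics; ls
python3 - <<'E'
from workcell import bot,cams,job
import cv2,numpy as np
print(bot.read_state())
for n in ["top","side","wrist"]:
    c=cams.read_camera(n); cv2.imwrite(f"pics/{n}0.png",cv2.resize(c["color"][:,:,::-1],(800,600)))
    np.savez(f"pics/{n}0.npz",**c)
    print(n,[c[k] for k in ("fx","fy","cx","cy")],c.get("eye"),c.get("rotation"),c.get("T_tool_cam"))
E
```

```text
pics
{'time': 0.0, 'q': array([ 1.09409291e+00,  2.64767143e-01,  1.60542192e+00, -8.31362791e-06,
        1.27370134e+00, -3.68871971e-02]), 'joint_vel': array([ 0.00180675, -0.00173073, -0.00027514, -0.00038517, -0.00077701,
        0.00074588]), 'joint_torque': array([-2.57866850e-04, -5.15147460e+01, -3.67297018e+01, -6.53867778e-05,
        1.34335557e-02, -1.14133599e-05]), 'tool_pos': array([0.28701877, 0.61003633, 0.2040268 ]), 'tcp_rot': array([-0.68517706, -3.06537215,  0.00349348]), 'wrist_force': array([ 0.11785391, -1.02692888, -0.80308412]), 'torque': array([ 0.00768755, -0.04269395,  0.01227662]), 'width': 1.0018679854837989}
top [404.61129676138086, 404.61129676138086, 279.1841179036188, 210.87369719204946] [0.47536725 0.05895774 1.25431107] [-2.16796736  2.18485306 -0.09612227] None
side [394.8005757948673, 394.8005757948673, 280.4579310583671, 212.68595400228156] [0.34264975 1.2302157  0.89507202] [-0.28658768  2.67556773 -1.41211782] None
wrist [340.30019019399606, 340.30019019399606, 279.5932366115473, 213.43788609142877] None None [[-1.40903401e-03 -9.58544684e-01 -2.84938770e-01  7.33236694e-02]
 [ 9.99999000e-01 -1.31659708e-03 -5.15954615e-04 -5.37945430e-05]
 [ 1.19416002e-04 -2.84939212e-01  9.58545581e-01 -1.69382719e-01]
 [ 0.00000000e+00  0.00000000e+00  0.00000000e+00  1.00000000e+00]]
```

View pics/top0.png

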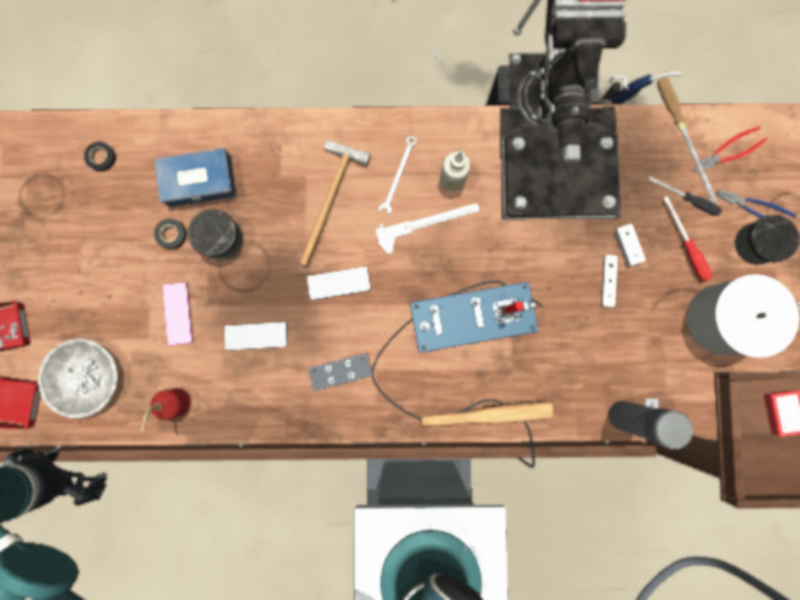

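View pics/side0.png

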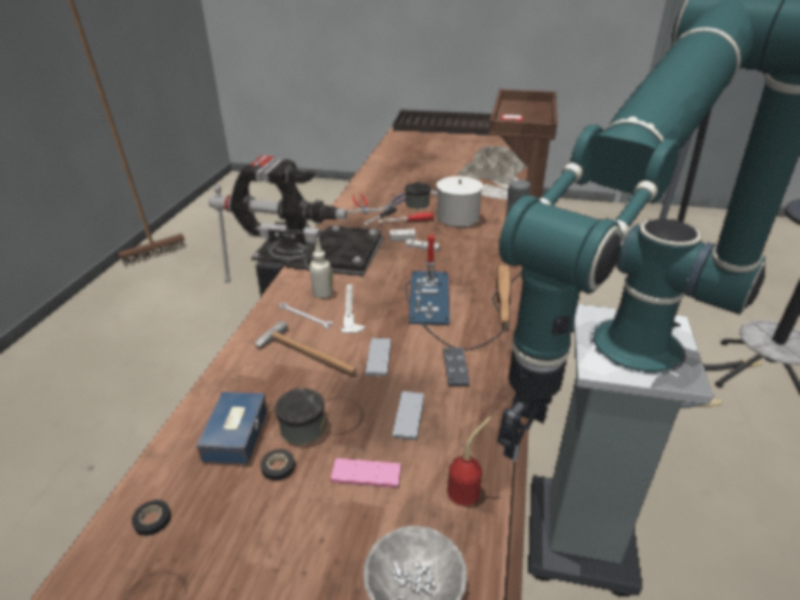

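View pics/wrist0.png

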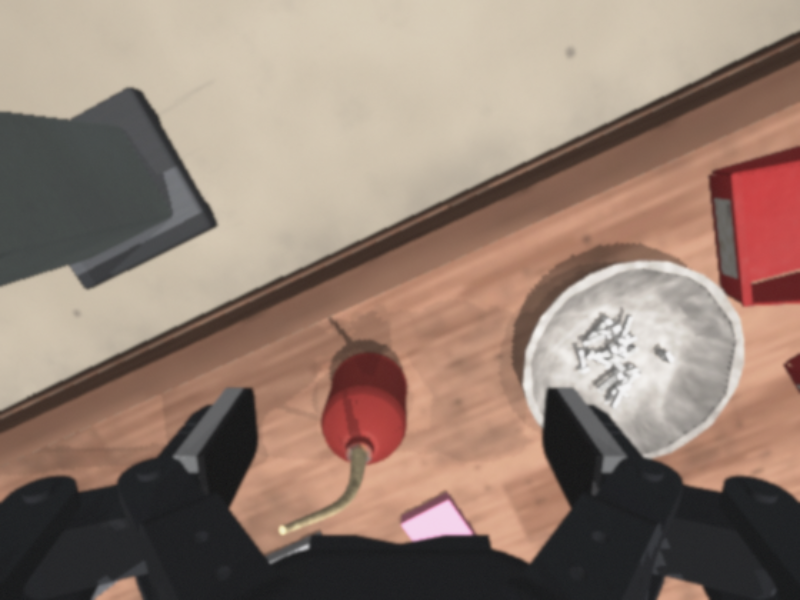

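The top view (800×600) shows the blanks at about (338,283) and (255,335), the drill plate at (340,371), the jig at (475,316) with the red handle at (513,308), and the pink look-alike at (177,313). Next I'll measure these.

```bash
cat > h.py <<'E'
import numpy as np,cv2
from scipy.spatial.transform import Rotation as R
def rotm(r):
    r=np.asarray(r); return r if r.shape==(3,3) else R.from_rotvec(r).as_matrix()
def campose(c,st=None):
    if 'eye' in c and c['eye'] is not None and 'T_tool_cam' not in c: return rotm(c['rotation']),np.asarray(c['eye'])
    T=np.asarray(c['T_tool_cam']); Rt=R.from_rotvec(st['tcp_rot']).as_matrix()
    return Rt@T[:3,:3], Rt@T[:3,3]+st['tool_pos']
def plane(c,uv,z,st=None):
    Rm,e=campose(c,st); uv=np.atleast_2d(uv).astype(float)
    d=np.c_[(uv[:,0]-c['cx'])/c['fx'],(uv[:,1]-c['cy'])/c['fy'],np.ones(len(uv))]@Rm.T
    return e+d*((z-e[2])/d[:,2])[:,None]
def cloud(c,st=None):
    Rm,e=campose(c,st); h,w=c['range_z'].shape; v,u=np.mgrid[:h,:w]; Z=c['range_z']
    P=np.stack([(u-c['cx'])/c['fx']*Z,(v-c['cy'])/c['fy']*Z,Z],-1)
    return P@Rm.T+e
def proj(c,p,st=None):
    Rm,e=campose(c,st); q=(np.atleast_2d(p)-e)@Rm
    return np.c_[q[:,0]/q[:,2]*c['fx']+c['cx'],q[:,1]/q[:,2]*c['fy']+c['cy']]
E
python3 - <<'E'
from h import *
c=dict(np.load('pics/top0.npz'))
img=c['color'][:,:,::-1]
cv2.imwrite('pics/crop0.png',cv2.resize(img[170:290,140:390],None,fx=3.2,fy=3.2,interpolation=cv2.INTER_CUBIC))
P=cloud(c)
for n,(u,v) in dict(blank1=(338,283),blank2=(255,335),dp=(340,371),jigmid=(455,320),wood=(300,310),bar=(610,281),bar2=(632,245)).items():
    u,v=int(u*.7),int(v*.7); print(n,P[v,u].round(4))
E
```

```text
blank1 [0.626  0.1914 0.0124]
blank2 [0.5163 0.369  0.0129]
dp [0.4388 0.1878 0.0149]
jigmid [ 0.5436 -0.0606  0.013 ]
wood [0.5686 0.2731 0.0019]
bar [ 0.6289 -0.4026  0.0027]
bar2 [ 0.7024 -0.4417  0.0296]
```

View pics/crop0.png

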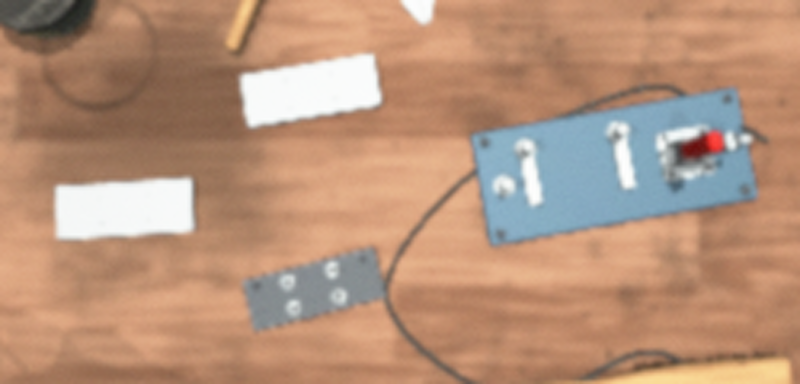

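Run:
```python
from h import *
c=dict(np.load('pics/top0.npz'))
P=cloud(c); img=c['color'].astype(int); r,g,b=img[...,0],img[...,1],img[...,2]
def fit(m,box,z,name):
    M=np.zeros(m.shape,np.uint8); x0,x1,y0,y1=[int(k*.7) for k in box]
    M[y0:y1,x0:x1]=m[y0:y1,x0:x1]
    n,l,s,_=cv2.connectedComponentsWithStats(M); k=1+np.argmax(s[1:,4]); v,u=np.nonzero(l==k)
    w=plane(c,np.c_[u,v],z); (cx,cy),(a,bb),an=cv2.minAreaRect((w[:,:2]*1000).astype(np.float32))
    if a>bb: an-=90   # long side direction
    # long axis angle rel. to y
    m=w[:,:2].mean(0); U=np.linalg.svd(w[:,:2]-m,full_matrices=False)[2][0]; U*=np.sign(U[1])
    print(name,s[k,4],'rect',round(cx,1),round(cy,1),round(a,1),round(bb,1),'mean',(m*1000).round(1),'yaw deg',np.degrees(np.arctan2(-U[0],U[1])).round(2))
white=(g>185)&(b>180)&(r-b<25)
fit(white,(300,375,260,305),.012,'b1'); fit(white,(215,295,315,355),.012,'b2')
fit((abs(r-b)<35)&(r<220),(300,378,345,395),.012,'dp')
fit((b-r>20),(400,545,275,355),.012,'jig')
```

```text
b1 698 rect 626.6 190.2 50.7 131.3 mean [626.6 190.1] yaw deg 9.23
b2 717 rect 513.7 368.1 51.6 130.9 mean [513.7 368.3] yaw deg 3.08
dp 700 rect 436.7 182.7 50.9 135.3 mean [436.  185.1] yaw deg 13.69
jig 2393 rect 551.7 -101.7 108.1 259.2 mean [549.2 -95.9] yaw deg 9.61
```

```bash
cat >> h.py <<'E'
def Rdown(yawdeg):
    a=np.radians(yawdeg); y=np.array([-np.sin(a),np.cos(a),0]); x=np.array([np.cos(a),np.sin(a),0])
    return np.c_[y,x,[0,0,-1]]
def plan(p0,R0,p1,yaw=None,step=29.,ang=5.8):
    """rows; p in m"""
    p0=np.array(p0,float);p1=np.array(p1,float)
    R0=R.from_rotvec(R0).as_matrix() if np.shape(R0)==(3,) else R0
    R1=Rdown(yaw) if yaw is not None else R0
    w=R.from_matrix(R0.T@R1).as_rotvec(degrees=True)
    n=int(max(np.ceil(np.linalg.norm(p1-p0)*1000/step),np.ceil(np.linalg.norm(w)/ang),1))
    Rc=R0.copy()
    for i in range(n):
        d=Rc.T@((p1-p0)/n)*1000/30; ww=w/n/6
        print(i,"d",d.round(2),"w",ww.round(2)); Rc=Rc@R.from_rotvec(w/n,degrees=True).as_matrix()
E
python3 - <<'E'
from h import *
from workcell import bot
s=bot.read_state(); print(s['time'])
plan(s['tool_pos'],s['tcp_rot'],[.514,.368,.2],3.08)
E
```

```text
0.15
0 d [-0.86 -0.34  0.01] w [-0.    0.    0.86]
1 d [-0.88 -0.26  0.01] w [-0.    0.    0.86]
2 d [-0.9  -0.18  0.01] w [-0.    0.    0.86]
3 d [-0.92 -0.1   0.01] w [-0.    0.    0.86]
4 d [-0.92 -0.02  0.01] w [-0.    0.    0.86]
5 d [-0.92  0.07  0.01] w [-0.    0.    0.86]
6 d [-0.91  0.15  0.01] w [-0.    0.    0.86]
7 d [-0.89  0.23  0.01] w [-0.    0.    0.86]
8 d [-0.87  0.31  0.01] w [-0.    0.    0.86]
9 d [-0.84  0.38  0.01] w [-0.    0.    0.86]
10 d [-0.8   0.46  0.01] w [-0.    0.    0.86]
11 d [-0.76  0.53  0.01] w [-0.    0.    0.86]
```

Request:
apply_moves:
  targets:
    - {"dx": -0.86, "dy": -0.34, "dz": 0.01, "wz": 0.86}
    - {"dx": -0.88, "dy": -0.26, "dz": 0.01, "wz": 0.86}
    - {"dx": -0.9, "dy": -0.18, "dz": 0.01, "wz": 0.86}
    - {"dx": -0.92, "dy": -0.1, "dz": 0.01, "wz": 0.86}
    - {"dx": -0.92, "dy": -0.02, "dz": 0.01, "wz": 0.86}

```text
invalid input at $.targets[0]: expected keys dx, dy, dz, wx, wy, wz, jaw
```

Request:
apply_moves:
  targets:
    - {"dx": -0.92, "dy": 0.07, "dz": 0.01, "wz": 0.86}
    - {"dx": -0.91, "dy": 0.15, "dz": 0.01, "wz": 0.86}
    - {"dx": -0.89, "dy": 0.23, "dz": 0.01, "wz": 0.86}
    - {"dx": -0.87, "dy": 0.31, "dz": 0.01, "wz": 0.86}
    - {"dx": -0.84, "dy": 0.38, "dz": 0.01, "wz": 0.86}

```text
invalid input at $.targets[0]: expected keys dx, dy, dz, wx, wy, wz, jaw
```

Request:
apply_moves:
  targets:
    - {"dx": -0.8, "dy": 0.46, "dz": 0.01, "wz": 0.86}
    - {"dx": -0.76, "dy": 0.53, "dz": 0.01, "wz": 0.86}
    - {}
    - {}

```text
invalid input at $.targets[0]: expected keys dx, dy, dz, wx, wy, wz, jaw
```

Request:
apply_moves:
  targets:
    - {"dx": -0.86, "dy": -0.34, "dz": 0.01, "wx": 0, "wy": 0, "wz": 0.86, "jaw": 1}
    - {"dx": -0.88, "dy": -0.26, "dz": 0.01, "wx": 0, "wy": 0, "wz": 0.86, "jaw": 1}
    - {"dx": -0.9, "dy": -0.18, "dz": 0.01, "wx": 0, "wy": 0, "wz": 0.86, "jaw": 1}
    - {"dx": -0.92, "dy": -0.1, "dz": 0.01, "wx": 0, "wy": 0, "wz": 0.86, "jaw": 1}
    - {"dx": -0.92, "dy": -0.02, "dz": 0.01, "wx": 0, "wy": 0, "wz": 0.86, "jaw": 1}

```text
time: 0.65
tool_pos: [0.3823, 0.5089, 0.2034]
tcp_rot: [-1.357, -2.833, 0.001]
wrist_force: [-0.7, 0.2, 0.6]
width: 1.001
```

Request:
apply_moves:
  targets:
    - {"dx": -0.92, "dy": 0.07, "dz": 0.01, "wx": 0, "wy": 0, "wz": 0.86, "jaw": 1}
    - {"dx": -0.91, "dy": 0.15, "dz": 0.01, "wx": 0, "wy": 0, "wz": 0.86, "jaw": 1}
    - {"dx": -0.89, "dy": 0.23, "dz": 0.01, "wx": 0, "wy": 0, "wz": 0.86, "jaw": 1}
    - {"dx": -0.87, "dy": 0.31, "dz": 0.01, "wx": 0, "wy": 0, "wz": 0.86, "jaw": 1}
    - {"dx": -0.84, "dy": 0.38, "dz": 0.01, "wx": 0, "wy": 0, "wz": 0.86, "jaw": 1}

```text
time: 1.15
tool_pos: [0.4768, 0.4079, 0.2019]
tcp_rot: [-1.956, -2.458, 0.001]
wrist_force: [-0.8, -0.0, -0.2]
width: 0.999
```

Request:
apply_moves:
  targets:
    - {"dx": -0.8, "dy": 0.46, "dz": 0.01, "wx": 0, "wy": 0, "wz": 0.86, "jaw": 1}
    - {"dx": -0.76, "dy": 0.53, "dz": 0.01, "wx": 0, "wy": 0, "wz": 0.86, "jaw": 1}
    - {"dx": 0, "dy": 0, "dz": 0, "wx": 0, "wy": 0, "wz": 0, "jaw": 1}
    - {"dx": 0, "dy": 0, "dz": 0, "wx": 0, "wy": 0, "wz": 0, "jaw": 1}

```text
time: 1.55
tool_pos: [0.5142, 0.3679, 0.2014]
tcp_rot: [-2.165, -2.275, 0.001]
wrist_force: [-0.8, -0.3, 0.2]
width: 1.002
```

```bash
cat > snap.py <<'E'
import sys
from h import *
from workcell import bot,cams
def snap(name,cam='wrist',crop=None,fx=1.4):
    s=bot.read_state(); c=cams.read_camera(cam); np.savez(f'pics/{name}.npz',**c,**({'tool_pos':s['tool_pos'],'tcp_rot':s['tcp_rot']}))
    im=c['color'][:,:,::-1]
    if crop: im=im[crop[2]:crop[3],crop[0]:crop[1]]
    cv2.imwrite(f'pics/{name}.png',cv2.resize(im,None,fx=fx,fy=fx,interpolation=cv2.INTER_CUBIC))
    return s,c
E
python3 - <<'E'
from snap import *
snap('w1')
E
```

```text
(no output)
```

View pics/w1.png

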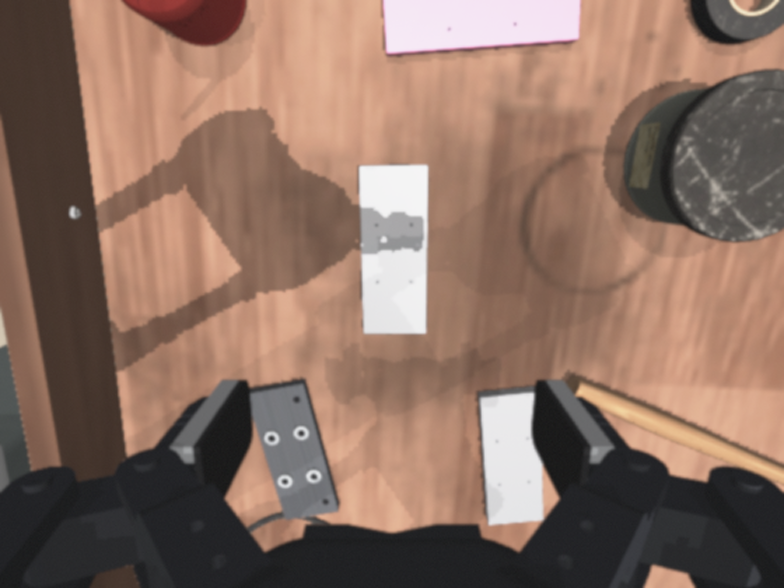

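The wrist view shows blank 2 at (394,250), the drill plate at (293,450), blank 1 at (510,455) and the pink one at the top (480,25).

```bash
cat >> h.py <<'E'
def rect(c,m,box,z,st=None,name='',sc=1.4):
    M=np.zeros(m.shape,np.uint8); x0,x1,y0,y1=[int(k/sc) for k in box]
    M[y0:y1,x0:x1]=m[y0:y1,x0:x1]; M=cv2.morphologyEx(M,cv2.MORPH_CLOSE,np.ones((3,3)))
    n,l,s,_=cv2.connectedComponentsWithStats(M); k=1+np.argmax(s[1:,4])
    cn=max(cv2.findContours((l==k).astype(np.uint8),cv2.RETR_EXTERNAL,cv2.CHAIN_APPROX_NONE)[0],key=len)[:,0]
    w=plane(c,cn,z,st)[:,:2]*1000
    (cx,cy),(a,b),an=cv2.minAreaRect(w.astype(np.float32))
    B=cv2.boxPoints(((cx,cy),(a,b),an)); e0=B[1]-B[0];e1=B[2]-B[1]; U=e0 if np.linalg.norm(e0)>np.linalg.norm(e1) else e1
    U=U/np.linalg.norm(U)*np.sign(U[1])
    f=np.zeros(m.shape,np.uint8); cv2.drawContours(f,[cn.reshape(-1,1,2)],-1,1,-1); v,u=np.nonzero(f)
    ww=plane(c,np.c_[u,v],z,st)[:,:2]*1000; me=ww.mean(0); V=np.linalg.svd(ww-me,full_matrices=False)[2][0]; V*=np.sign(V[1])
    print(name,'rect',np.round((cx,cy,a,b),1),'yaw',np.degrees(np.arctan2(-U[0],U[1])).round(2),'| mean',me.round(1),'yaw',np.degrees(np.arctan2(-V[0],V[1])).round(2))
def load(n):
    d=dict(np.load(f'pics/{n}.npz')); return d,{'tool_pos':d['tool_pos'],'tcp_rot':d['tcp_rot']}
E
python3 - <<'E'
from h import *
c,s=load('w1'); img=c['color'].astype(int); r,g,b=img[...,0],img[...,1],img[...,2]
m=(r-b<25)&(g>120)
rect(c,m,(330,460,140,360),.012,s,'b2')
rect(c,m,(470,545,380,540),.012,s,'b1 partial')
rect(c,(r-b<20),(245,345,370,520),.012,s,'dp')
P=cloud(c,s)
print(P[int(300/1.4),int(395/1.4)],P[int(300/1.4),int(480/1.4)])
E
```

```text
b2 rect [514.6 370.6  51.1 131. ] yaw 3.1 | mean [514.5 373.7] yaw 3.3
b1 partial rect [627.2 192.2  51.5 131.2] yaw 9.12 | mean [625.4 192.9] yaw 11.32
dp rect [429.8 190.2  69.  142.7] yaw 12.16 | mean [434.6 194.2] yaw 14.83
[0.51745201 0.3340449  0.01373906] [0.5855542  0.33370696 0.00156615]
```

Run:
```python
from h import *
from workcell import bot
s=bot.read_state(); print(s['time'])
plan(s['tool_pos'],s['tcp_rot'],[.5143,.3695,.02],3.1)
```

```text
1.6
0 d [0.   0.   0.86] w [-0. -0. -0.]
1 d [0.   0.   0.86] w [-0. -0. -0.]
2 d [0.   0.   0.86] w [-0. -0. -0.]
3 d [0.   0.   0.86] w [-0. -0. -0.]
4 d [0.   0.   0.86] w [-0. -0. -0.]
5 d [0.   0.   0.86] w [-0. -0. -0.]
6 d [0.   0.   0.86] w [-0. -0. -0.]
```

Request:
apply_moves:
  targets:
    - {"dx": 0.05, "dy": 0, "dz": 0.86, "wx": 0, "wy": 0, "wz": 0, "jaw": 0.7}
    - {"dx": 0, "dy": 0, "dz": 0.86, "wx": 0, "wy": 0, "wz": 0, "jaw": 0.7}
    - {"dx": 0, "dy": 0, "dz": 0.86, "wx": 0, "wy": 0, "wz": 0, "jaw": 0.7}
    - {"dx": 0, "dy": 0, "dz": 0.86, "wx": 0, "wy": 0, "wz": 0, "jaw": 0.7}
    - {"dx": 0, "dy": 0, "dz": 0.86, "wx": 0, "wy": 0, "wz": 0, "jaw": 0.7}
  newtons: 40

```text
time: 2.1
tool_pos: [0.513, 0.3711, 0.0718]
tcp_rot: [-2.162, -2.279, -0.0]
wrist_force: [-1.1, 0.1, -0.4]
width: 0.703
```

Request:
apply_moves:
  targets:
    - {"dx": 0, "dy": 0, "dz": 0.86, "wx": 0, "wy": 0, "wz": 0, "jaw": 0.7}
    - {"dx": 0, "dy": 0, "dz": 0.86, "wx": 0, "wy": 0, "wz": 0, "jaw": 0.7}
    - {"dx": 0, "dy": 0, "dz": 0.2, "wx": 0, "wy": 0, "wz": 0, "jaw": 0.7}
    - {"dx": 0, "dy": 0, "dz": 0.2, "wx": 0, "wy": 0, "wz": 0, "jaw": 0.7}
    - {"dx": 0, "dy": 0, "dz": 0.1, "wx": 0, "wy": 0, "wz": 0, "jaw": 0.7}

```text
time: 2.6
tool_pos: [0.5143, 0.3708, 0.0068]
tcp_rot: [2.164, 2.277, 0.002]
wrist_force: [1.0, 0.4, -0.2]
width: 0.7
```

Request:
apply_moves:
  targets:
    - {"dx": 0, "dy": 0, "dz": 0.1, "wx": 0, "wy": 0, "wz": 0, "jaw": 0.7}
    - {"dx": 0, "dy": 0, "dz": 0.1, "wx": 0, "wy": 0, "wz": 0, "jaw": 0.66}
    - {"dx": 0, "dy": 0, "dz": 0, "wx": 0, "wy": 0, "wz": 0, "jaw": 0.66}

```text
time: 2.9
tool_pos: [0.5144, 0.37, 0.0006]
tcp_rot: [2.165, 2.276, 0.001]
wrist_force: [-0.1, -0.1, 0.7]
width: 0.658
```

Run:
```python
from snap import *
s,c=snap('w2'); P=cloud(c,s)
print(s['tool_pos'],s['wrist_force'],s['width'])
# finger lowest points
Rt=R.from_rotvec(s['tcp_rot']).as_matrix(); T=(P-s['tool_pos'])@Rt
m=(c['range_z']>0)&(abs(T[...,1])<.07)&(abs(T[...,0])<.014)
for lo,hi in ((-.06,-.026),(.026,.06)):
    k=m&(T[...,1]>lo)&(T[...,1]<hi)
    z=T[...,2][k]; print(np.percentile(z,[1,50,90,99]).round(4))
```

```text
[0.51439533 0.37002914 0.00057796] [-0.08990588 -0.07888773  0.73325926] 0.6584769360013704
[-0.1131 -0.0851 -0.0005  0.0006]
[-0.113  -0.0855 -0.0005  0.0006]
```

View pics/w2.png

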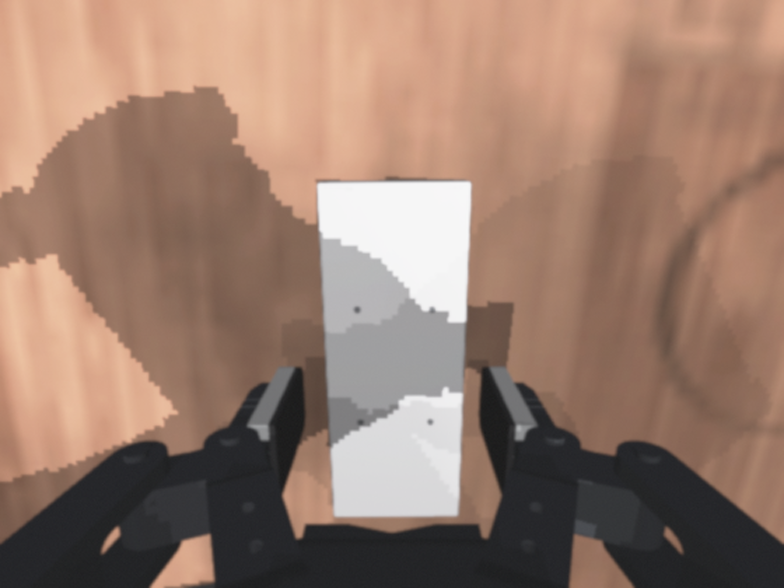

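Blank 2 is centred between the fingers. I'll lower to find the bench contact.

Request:
apply_moves:
  targets:
    - {"dx": 0, "dy": 0, "dz": 0.05, "wx": 0, "wy": 0, "wz": 0, "jaw": 0.64}
    - {"dx": 0, "dy": 0, "dz": 0.05, "wx": 0, "wy": 0, "wz": 0, "jaw": 0.64}
    - {"dx": 0, "dy": 0, "dz": 0, "wx": 0, "wy": 0, "wz": 0, "jaw": 0.64}

```text
time: 3.25
tool_pos: [0.514, 0.3697, -0.003]
tcp_rot: [-2.165, -2.276, 0.001]
wrist_force: [0.3, -0.2, -0.9]
width: 0.64
```

Request:
apply_moves:
  targets:
    - {"dx": 0, "dy": 0, "dz": 0.04, "wx": 0, "wy": 0, "wz": 0, "jaw": 0.64}
    - {"dx": 0, "dy": 0, "dz": 0, "wx": 0, "wy": 0, "wz": 0, "jaw": 0.64}

```text
time: 3.45
tool_pos: [0.514, 0.3698, -0.0042]
tcp_rot: [-2.165, -2.277, 0.001]
wrist_force: [0.6, -0.1, 0.2]
width: 0.641
```

Request:
apply_moves:
  targets:
    - {"dx": 0, "dy": 0, "dz": -0.03, "wx": 0, "wy": 0, "wz": 0, "jaw": 0.5}
    - {"dx": 0, "dy": 0, "dz": 0, "wx": 0, "wy": 0, "wz": 0, "jaw": 0.5}
    - {"dx": 0, "dy": 0, "dz": 0, "wx": 0, "wy": 0, "wz": 0, "jaw": 0.5}
  newtons: 60

```text
time: 3.75
tool_pos: [0.5142, 0.3699, -0.003]
tcp_rot: [2.165, 2.277, 0.0]
wrist_force: [0.3, 0.6, 0.3]
width: 0.498
```

Request:
apply_moves:
  targets:
    - {"dx": 0, "dy": 0, "dz": -0.3, "wx": 0, "wy": 0, "wz": 0, "jaw": 0.5}
    - {"dx": 0, "dy": 0, "dz": -0.8, "wx": 0, "wy": 0, "wz": 0, "jaw": 0.5}
    - {"dx": 0, "dy": 0, "dz": -1, "wx": 0, "wy": 0, "wz": 0, "jaw": 0.5}
    - {"dx": 0, "dy": 0, "dz": -1, "wx": 0, "wy": 0, "wz": 0, "jaw": 0.5}

```text
time: 4.15
tool_pos: [0.5139, 0.3697, 0.0911]
tcp_rot: [-2.165, -2.277, 0.001]
wrist_force: [0.6, -0.1, -0.6]
width: 0.494
```

Run:
```python
from h import *
from workcell import bot
s=bot.read_state(); print(s['time'],s['width'],s['tool_pos'],s['wrist_force'])
plan(s['tool_pos'],s['tcp_rot'],[.5457,-.0662,.19],9.5)
```

```text
4.15 0.49408775750199857 [0.51387626 0.36972841 0.09110365] [ 0.632566   -0.07322869 -0.59649891]
0 d [-0.91  0.02 -0.21] w [-0.    0.   -0.07]
1 d [-0.91  0.01 -0.21] w [-0.    0.   -0.07]
2 d [-0.91  0.01 -0.21] w [-0.    0.   -0.07]
3 d [-0.91  0.   -0.21] w [-0.    0.   -0.07]
4 d [-0.91 -0.01 -0.21] w [-0.    0.   -0.07]
5 d [-0.91 -0.01 -0.21] w [-0.    0.   -0.07]
6 d [-0.91 -0.02 -0.21] w [-0.    0.   -0.07]
7 d [-0.91 -0.03 -0.21] w [-0.    0.   -0.07]
8 d [-0.91 -0.03 -0.21] w [-0.    0.   -0.07]
9 d [-0.91 -0.04 -0.21] w [-0.    0.   -0.07]
10 d [-0.91 -0.05 -0.21] w [-0.    0.   -0.07]
11 d [-0.91 -0.05 -0.21] w [-0.    0.   -0.07]
12 d [-0.91 -0.06 -0.21] w [-0.    0.   -0.07]
13 d [-0.91 -0.06 -0.21] w [-0.    0.   -0.07]
14 d [-0.91 -0.07 -0.21] w [-0.    0.   -0.07]
15 d [-0.91 -0.08 -0.21] w [-0.    0.   -0.07]
```

Run:
```python
from snap import *
s,c=snap('w3')
```

```text
(no output)
```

View pics/w3.png

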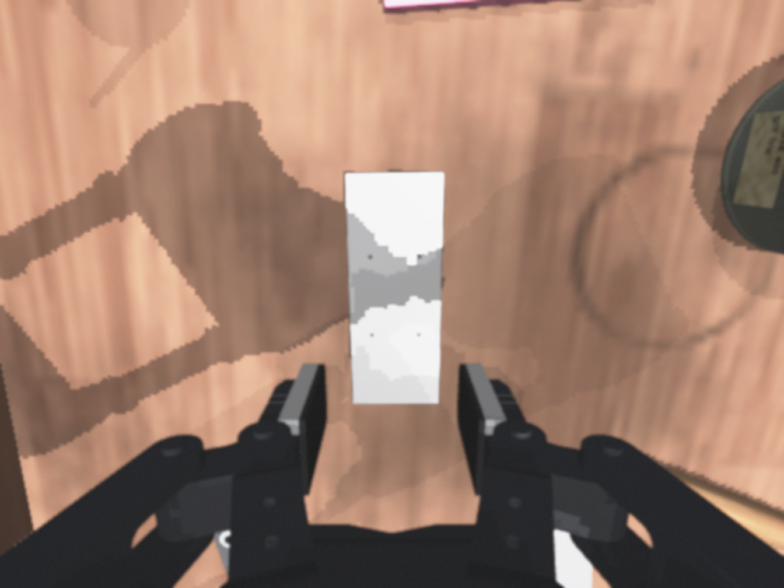

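Run:
```python
from h import *
for n,pts in (('w3',[(315,370),(320,385),(310,390),(470,370),(465,385),(325,480),(460,480)]),('w2',[(290,375),(295,385),(490,375),(487,385),(280,480),(500,480)]),('w1',[(240,385),(545,385),(235,470),(550,470)])):
    c,s=load(n); P=cloud(c,s); Rt=R.from_rotvec(s['tcp_rot']).as_matrix(); T=(P-s['tool_pos'])@Rt
    for u,v in pts: print(n,(u,v),(T[int(v/1.4),int(u/1.4)]*1000).round(1))
```

```text
w3 (315, 370) [ 11.6 -23.8 -38.1]
w3 (320, 385) [  7.9 -22.3 -40.8]
w3 (310, 390) [ 11.5 -23.5 -50.4]
w3 (470, 370) [ 10.8  22.8 -36.5]
w3 (465, 385) [  9.6  20.4 -44.4]
w3 (325, 480) [-125.1  -43.8   90.9]
w3 (460, 480) [-124.    42.2   89.3]
w2 (290, 375) [ 11.2 -31.  -40.1]
w2 (295, 385) [ 10.1 -28.9 -45.1]
w2 (490, 375) [ 11.2  28.4 -40.3]
w2 (487, 385) [  7.9  27.2 -41. ]
w2 (280, 480) [ -4.9 -29.  -67.2]
w2 (500, 480) [ -7.6  27.4 -63.7]
w1 (240, 385) [ 11.5 -43.6 -47.9]
w1 (545, 385) [ 11.1  42.4 -47.4]
w1 (235, 470) [ -7.4 -43.2 -59.8]
w1 (550, 470) [ -8.2  41.7 -58.8]
```

Run:
```python
from h import *
from workcell import bot
print(bot.grip_depth,[a for a in dir(bot) if a[0]!='_'])
c,s=load('w3'); P=cloud(c,s); Rt=R.from_rotvec(s['tcp_rot']).as_matrix(); T=(P-s['tool_pos'])@Rt
for z in (0,-.01,-.019,-.03,-.038): print(z,(proj(c,s['tool_pos']+Rt@np.array([.011,-.022,z]),s)*1.4).round())
for col in (305,312,318,322,326):
    print(col,[(v,(T[int(v/1.4),int(col/1.4)]*1000).round(0).tolist()) for v in range(355,400,6)])
```

```text
0.0187 ['MotionError', 'grip_depth', 'read_state']
0 [[335. 328.]]
-0.01 [[332. 338.]]
-0.019 [[329. 347.]]
-0.03 [[325. 360.]]
-0.038 [[321. 371.]]
305 [(355, [-39.0, -53.0, 91.0]), (361, [-42.0, -53.0, 91.0]), (367, [11.0, -28.0, -35.0]), (373, [11.0, -27.0, -39.0]), (379, [11.0, -27.0, -42.0]), (385, [11.0, -26.0, -47.0]), (391, [12.0, -25.0, -51.0]), (397, [11.0, -25.0, -53.0])]
312 [(355, [-39.0, -49.0, 91.0]), (361, [-42.0, -48.0, 90.0]), (367, [12.0, -25.0, -36.0]), (373, [11.0, -25.0, -40.0]), (379, [11.0, -24.0, -43.0]), (385, [11.0, -24.0, -48.0]), (391, [12.0, -23.0, -52.0]), (397, [12.0, -22.0, -56.0])]
318 [(355, [-38.0, -44.0, 90.0]), (361, [-42.0, -45.0, 91.0]), (367, [11.0, -24.0, -35.0]), (373, [11.0, -23.0, -39.0]), (379, [11.0, -22.0, -43.0]), (385, [9.0, -22.0, -44.0]), (391, [8.0, -22.0, -44.0]), (397, [6.0, -22.0, -44.0])]
322 [(355, [-38.0, -42.0, 90.0]), (361, [-42.0, -42.0, 90.0]), (367, [11.0, -22.0, -35.0]), (373, [10.0, -22.0, -36.0]), (379, [8.0, -22.0, -36.0]), (385, [5.0, -22.0, -36.0]), (391, [4.0, -22.0, -38.0]), (397, [3.0, -22.0, -38.0])]
326 [(355, [-38.0, -40.0, 91.0]), (361, [-42.0, -40.0, 90.0]), (367, [-46.0, -40.0, 90.0]), (373, [7.0, -22.0, -30.0]), (379, [5.0, -22.0, -30.0]), (385, [3.0, -22.0, -31.0]), (391, [1.0, -22.0, -32.0]), (397, [-1.0, -22.0, -31.0])]
```

Run:
```python
from h import *
c,s=load('w3'); img=c['color'].astype(int); r,g,b=img[...,0],img[...,1],img[...,2]
m=(r-b<25)&(g>110)
rect(c,m,(333,456,150,420),.012,s,'b2'); print(s)
# punch marks
print(plane(c,np.array([(370,257),(419,257),(371,334),(418,334)])/1.4,.012,s).mean(0))
```

```text
b2 rect [514.5 370.5  50.7 130.9] yaw 3.34 | mean [514.3 375.2] yaw 3.43
{'tool_pos': array([0.51387626, 0.36972841, 0.09110365]), 'tcp_rot': array([-2.16479449e+00, -2.27651041e+00,  8.40055173e-04])}
[0.51462513 0.37004497 0.012     ]
```

The reported TCP turned out to lie about 30 mm beyond the real fingertips, so the jaws closed above the blank. It hasn't moved. I'll go lower and watch the force.

Request:
apply_moves:
  targets:
    - {"dx": 0.02, "dy": 0, "dz": 0.9, "wx": 0, "wy": 0, "wz": 0, "jaw": 0.7}
    - {"dx": 0, "dy": 0, "dz": 0.9, "wx": 0, "wy": 0, "wz": 0, "jaw": 0.7}
    - {"dx": 0, "dy": 0, "dz": 0.9, "wx": 0, "wy": 0, "wz": 0, "jaw": 0.7}
    - {"dx": 0, "dy": 0, "dz": 0.6, "wx": 0, "wy": 0, "wz": 0, "jaw": 0.7}
    - {"dx": 0, "dy": 0, "dz": 0.3, "wx": 0, "wy": 0, "wz": 0, "jaw": 0.64}

```text
time: 4.7
tool_pos: [0.5131, 0.3698, -0.0196]
tcp_rot: [-2.164, -2.276, 0.004]
wrist_force: [0.7, 0.1, 0.9]
width: 0.64
```

Request:
apply_moves:
  targets:
    - {"dx": 0, "dy": 0, "dz": 0.1, "wx": 0, "wy": 0, "wz": 0, "jaw": 0.64}
    - {"dx": 0, "dy": 0, "dz": 0.1, "wx": 0, "wy": 0, "wz": 0, "jaw": 0.64}
    - {"dx": 0, "dy": 0, "dz": 0, "wx": 0, "wy": 0, "wz": 0, "jaw": 0.64}

```text
time: 5.0
tool_pos: [0.5147, 0.3709, -0.0234]
tcp_rot: [2.165, 2.276, 0.002]
wrist_force: [-0.0, -0.1, 0.5]
width: 0.641
```

Run:
```python
from snap import *
s,c=snap('w4'); P=cloud(c,s); print(s['tool_pos'],s['wrist_force'])
Rt=R.from_rotvec(s['tcp_rot']).as_matrix(); T=(P-s['tool_pos'])@Rt
for col in (290,298,305,480,485): print(col,[(v,(P[int(v/1.4),int(col/1.4)]*1000).round(0).tolist()) for v in range(355,400,6)])
```

```text
[ 0.51468386  0.37088317 -0.02335068] [-0.04630476 -0.09359137  0.48186752]
290 [(355, [480.0, 380.0, 2.0]), (361, [480.0, 378.0, 2.0]), (367, [482.0, 381.0, 13.0]), (373, [483.0, 380.0, 15.0]), (379, [484.0, 381.0, 20.0]), (385, [485.0, 381.0, 24.0]), (391, [485.0, 381.0, 28.0]), (397, [486.0, 381.0, 31.0])]
298 [(355, [482.0, 380.0, 0.0]), (361, [482.0, 378.0, 1.0]), (367, [484.0, 381.0, 12.0]), (373, [485.0, 380.0, 15.0]), (379, [486.0, 381.0, 20.0]), (385, [486.0, 379.0, 21.0]), (391, [486.0, 377.0, 21.0]), (397, [486.0, 376.0, 22.0])]
305 [(355, [484.0, 380.0, 1.0]), (361, [484.0, 378.0, 1.0]), (367, [486.0, 379.0, 9.0]), (373, [486.0, 378.0, 11.0]), (379, [486.0, 376.0, 11.0]), (385, [486.0, 374.0, 11.0]), (391, [486.0, 373.0, 12.0]), (397, [486.0, 371.0, 12.0])]
480 [(355, [542.0, 383.0, 1.0]), (361, [542.0, 380.0, -0.0]), (367, [541.0, 382.0, 9.0]), (373, [541.0, 380.0, 10.0]), (379, [541.0, 379.0, 10.0]), (385, [541.0, 377.0, 11.0]), (391, [541.0, 375.0, 12.0]), (397, [541.0, 374.0, 13.0])]
485 [(355, [544.0, 383.0, 1.0]), (361, [544.0, 381.0, 1.0]), (367, [542.0, 384.0, 13.0]), (373, [541.0, 384.0, 16.0]), (379, [540.0, 383.0, 20.0]), (385, [541.0, 381.0, 19.0]), (391, [541.0, 379.0, 20.0]), (397, [541.0, 378.0, 20.0])]
```

View pics/w4.png

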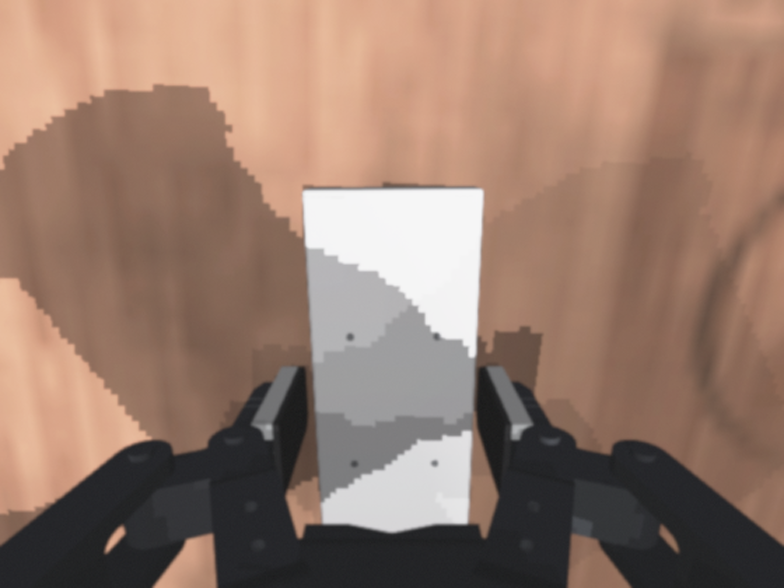

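Request:
apply_moves:
  targets:
    - {"dx": 0, "dy": 0, "dz": 0.1, "wx": 0, "wy": 0, "wz": 0, "jaw": 0.64}
    - {"dx": 0, "dy": 0, "dz": 0.07, "wx": 0, "wy": 0, "wz": 0, "jaw": 0.64}
    - {"dx": 0, "dy": 0, "dz": 0, "wx": 0, "wy": 0, "wz": 0, "jaw": 0.64}

```text
time: 5.35
tool_pos: [0.5139, 0.3704, -0.0294]
tcp_rot: [-2.165, -2.277, 0.0]
wrist_force: [-0.4, -0.6, 0.4]
width: 0.638
```

Request:
apply_moves:
  targets:
    - {"dx": 0, "dy": 0, "dz": 0.03, "wx": 0, "wy": 0, "wz": 0, "jaw": 0.64}
    - {"dx": 0, "dy": 0, "dz": 0, "wx": 0, "wy": 0, "wz": 0, "jaw": 0.64}

```text
time: 5.55
tool_pos: [0.5141, 0.3705, -0.0298]
tcp_rot: [2.165, 2.277, -0.0]
wrist_force: [-1.1, -0.9, 3.1]
width: 0.645
```

Request:
apply_moves:
  targets:
    - {"dx": 0, "dy": 0, "dz": -0.07, "wx": 0, "wy": 0, "wz": 0, "jaw": 0.64}
    - {"dx": 0, "dy": 0, "dz": 0, "wx": 0, "wy": 0, "wz": 0, "jaw": 0.4}
    - {"dx": 0, "dy": 0, "dz": 0, "wx": 0, "wy": 0, "wz": 0, "jaw": 0.4}
    - {"dx": 0, "dy": 0, "dz": 0, "wx": 0, "wy": 0, "wz": 0, "jaw": 0.4}
  newtons: 60

```text
time: 5.95
tool_pos: [0.5148, 0.3709, -0.0272]
tcp_rot: [2.165, 2.276, 0.002]
wrist_force: [-0.6, -0.2, 5.5]
width: 0.565
```

Request:
apply_moves:
  targets:
    - {"dx": 0, "dy": 0, "dz": -0.2, "wx": 0, "wy": 0, "wz": 0, "jaw": 0.4}
    - {"dx": 0, "dy": 0, "dz": -0.7, "wx": 0, "wy": 0, "wz": 0, "jaw": 0.4}
    - {"dx": 0, "dy": 0, "dz": -1, "wx": 0, "wy": 0, "wz": 0, "jaw": 0.4}
    - {"dx": 0, "dy": 0, "dz": -1, "wx": 0, "wy": 0, "wz": 0, "jaw": 0.4}
    - {"dx": 0, "dy": 0, "dz": -1, "wx": 0, "wy": 0, "wz": 0, "jaw": 0.4}

```text
time: 6.45
tool_pos: [0.513, 0.3698, 0.0889]
tcp_rot: [-2.164, -2.276, 0.004]
wrist_force: [0.1, 0.5, -1.8]
width: 0.566
```

Run:
```python
from snap import *
s,c=snap('w5'); P=cloud(c,s); print(s['tool_pos'],s['wrist_force'],s['width'])
plan(s['tool_pos'],s['tcp_rot'],[.5457,-.0662,.15],9.5)
```

```text
[0.51301592 0.36981831 0.08886802] [ 0.05328346  0.52761012 -1.7527523 ] 0.5663229335555604
0 d [-0.91  0.02 -0.13] w [-0.    0.   -0.07]
1 d [-0.91  0.02 -0.13] w [-0.    0.   -0.07]
2 d [-0.91  0.01 -0.13] w [-0.    0.   -0.07]
3 d [-0.91  0.   -0.13] w [-0.    0.   -0.07]
4 d [-0.91 -0.   -0.13] w [-0.    0.   -0.07]
5 d [-0.91 -0.01 -0.13] w [-0.    0.   -0.07]
6 d [-0.91 -0.02 -0.13] w [-0.    0.   -0.07]
7 d [-0.91 -0.02 -0.13] w [-0.    0.   -0.07]
8 d [-0.91 -0.03 -0.13] w [-0.    0.   -0.07]
9 d [-0.91 -0.04 -0.13] w [-0.    0.   -0.07]
10 d [-0.91 -0.04 -0.13] w [-0.    0.   -0.07]
11 d [-0.91 -0.05 -0.13] w [-0.    0.   -0.07]
12 d [-0.91 -0.06 -0.13] w [-0.    0.   -0.07]
13 d [-0.91 -0.06 -0.13] w [-0.    0.   -0.07]
14 d [-0.91 -0.07 -0.13] w [-0.    0.   -0.07]
15 d [-0.91 -0.08 -0.13] w [-0.    0.   -0.07]
```

View pics/w5.png

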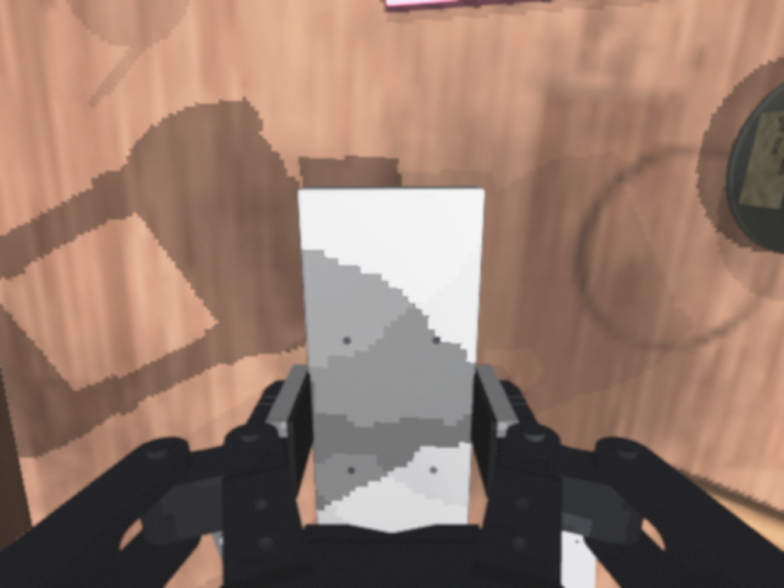

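Blank 2 is held. I'll move to a spot beside the jig to see it from the wrist camera.

Run:
```python
from h import *
from workcell import bot
s=bot.read_state()
a=np.radians(9.6); j=np.array([.5457,-.0662]); X=np.array([np.cos(a),np.sin(a)]);Y=np.array([-np.sin(a),np.cos(a)])
p=j-.12*X-.05*Y; print(p)
plan(s['tool_pos'],s['tcp_rot'],[*p,.15],9.6)
```

```text
[ 0.43571891 -0.13551205]
0 d [-0.93 -0.2  -0.11] w [ 0.   -0.   -0.06]
1 d [-0.93 -0.2  -0.11] w [ 0.   -0.   -0.06]
2 d [-0.93 -0.21 -0.11] w [ 0.   -0.   -0.06]
3 d [-0.93 -0.21 -0.1 ] w [ 0.   -0.   -0.06]
4 d [-0.93 -0.22 -0.1 ] w [ 0.   -0.   -0.06]
5 d [-0.92 -0.23 -0.1 ] w [ 0.   -0.   -0.06]
6 d [-0.92 -0.23 -0.1 ] w [ 0.   -0.   -0.06]
7 d [-0.92 -0.24 -0.1 ] w [ 0.   -0.   -0.06]
8 d [-0.92 -0.24 -0.1 ] w [ 0.   -0.   -0.06]
9 d [-0.92 -0.25 -0.1 ] w [ 0.   -0.   -0.06]
10 d [-0.92 -0.26 -0.1 ] w [ 0.   -0.   -0.06]
11 d [-0.91 -0.26 -0.1 ] w [ 0.   -0.   -0.06]
12 d [-0.91 -0.27 -0.1 ] w [ 0.   -0.   -0.06]
13 d [-0.91 -0.27 -0.1 ] w [ 0.   -0.   -0.06]
14 d [-0.91 -0.28 -0.1 ] w [ 0.   -0.   -0.06]
15 d [-0.91 -0.29 -0.1 ] w [ 0.   -0.   -0.06]
16 d [-0.91 -0.29 -0.1 ] w [ 0.   -0.   -0.06]
17 d [-0.9 -0.3 -0.1] w [ 0.   -0.   -0.06]
```

Request:
apply_moves:
  targets:
    - {"dx": -0.93, "dy": -0.2, "dz": -0.11, "wx": 0, "wy": 0, "wz": -0.06, "jaw": 0.4}
    - {"dx": -0.93, "dy": -0.2, "dz": -0.11, "wx": 0, "wy": 0, "wz": -0.06, "jaw": 0.4}
    - {"dx": -0.93, "dy": -0.21, "dz": -0.11, "wx": 0, "wy": 0, "wz": -0.06, "jaw": 0.4}
    - {"dx": -0.93, "dy": -0.21, "dz": -0.1, "wx": 0, "wy": 0, "wz": -0.06, "jaw": 0.4}
    - {"dx": -0.93, "dy": -0.22, "dz": -0.1, "wx": 0, "wy": 0, "wz": -0.06, "jaw": 0.4}

```text
time: 7.0
tool_pos: [0.4905, 0.2279, 0.1039]
tcp_rot: [-2.128, -2.31, 0.003]
wrist_force: [0.5, -1.0, -0.9]
width: 0.559
```

Request:
apply_moves:
  targets:
    - {"dx": -0.92, "dy": -0.23, "dz": -0.1, "wx": 0, "wy": 0, "wz": -0.06, "jaw": 0.4}
    - {"dx": -0.92, "dy": -0.23, "dz": -0.1, "wx": 0, "wy": 0, "wz": -0.06, "jaw": 0.4}
    - {"dx": -0.92, "dy": -0.24, "dz": -0.1, "wx": 0, "wy": 0, "wz": -0.06, "jaw": 0.4}
    - {"dx": -0.92, "dy": -0.24, "dz": -0.1, "wx": 0, "wy": 0, "wz": -0.06, "jaw": 0.4}
    - {"dx": -0.92, "dy": -0.25, "dz": -0.1, "wx": 0, "wy": 0, "wz": -0.06, "jaw": 0.4}

```text
time: 7.5
tool_pos: [0.4679, 0.0874, 0.1191]
tcp_rot: [-2.091, -2.343, 0.002]
wrist_force: [0.3, -0.6, -2.1]
width: 0.565
```

Request:
apply_moves:
  targets:
    - {"dx": -0.92, "dy": -0.26, "dz": -0.1, "wx": 0, "wy": 0, "wz": -0.06, "jaw": 0.4}
    - {"dx": -0.91, "dy": -0.26, "dz": -0.1, "wx": 0, "wy": 0, "wz": -0.06, "jaw": 0.4}
    - {"dx": -0.91, "dy": -0.27, "dz": -0.1, "wx": 0, "wy": 0, "wz": -0.06, "jaw": 0.4}
    - {"dx": -0.91, "dy": -0.27, "dz": -0.1, "wx": 0, "wy": 0, "wz": -0.06, "jaw": 0.4}
    - {"dx": -0.91, "dy": -0.28, "dz": -0.1, "wx": 0, "wy": 0, "wz": -0.06, "jaw": 0.4}

```text
time: 8.0
tool_pos: [0.4453, -0.0531, 0.1341]
tcp_rot: [-2.054, -2.375, 0.001]
wrist_force: [0.0, 0.4, -1.4]
width: 0.565
```

Request:
apply_moves:
  targets:
    - {"dx": -0.91, "dy": -0.29, "dz": -0.1, "wx": 0, "wy": 0, "wz": -0.06, "jaw": 0.4}
    - {"dx": -0.91, "dy": -0.29, "dz": -0.1, "wx": 0, "wy": 0, "wz": -0.06, "jaw": 0.4}
    - {"dx": -0.9, "dy": -0.3, "dz": -0.1, "wx": 0, "wy": 0, "wz": -0.06, "jaw": 0.4}
    - {"dx": 0, "dy": 0, "dz": 0, "wx": 0, "wy": 0, "wz": 0, "jaw": 0.4}
    - {"dx": 0, "dy": 0, "dz": 0, "wx": 0, "wy": 0, "wz": 0, "jaw": 0.4}

```text
time: 8.5
tool_pos: [0.4319, -0.1369, 0.1431]
tcp_rot: [-2.034, -2.392, 0.0]
wrist_force: [0.5, 0.1, -2.6]
width: 0.57
```

Run:
```python
from snap import *
s,c=snap('w6'); print(s['tool_pos'],s['wrist_force'],s['width'],s['tcp_rot'])
snap('w7'); snap('w8')
```

```text
[ 0.4318546  -0.13689372  0.14314359] [ 0.54624661  0.07664379 -2.55356715] 0.570296108070194 [-2.03421478e+00 -2.39209185e+00  4.69852262e-05]
```

View pics/w6.png

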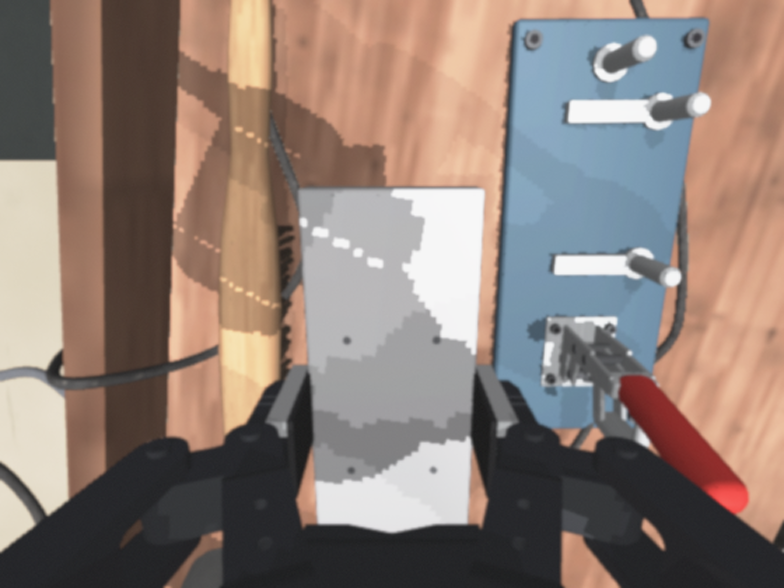

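Clear view of the jig: pin tops near (645,48), (699,104) and (671,277), rails, and the clamp with its handle at (690,440). I'll enlarge it for precision.

Run:
```python
from h import *
c,s=load('w6')
im=c['color'][:,:,::-1]
cv2.imwrite('pics/w6c.png',cv2.resize(im[5:215,350:530],None,fx=2.8,fy=2.8,interpolation=cv2.INTER_CUBIC))
```

```text
(no output)
```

View pics/w6c.png

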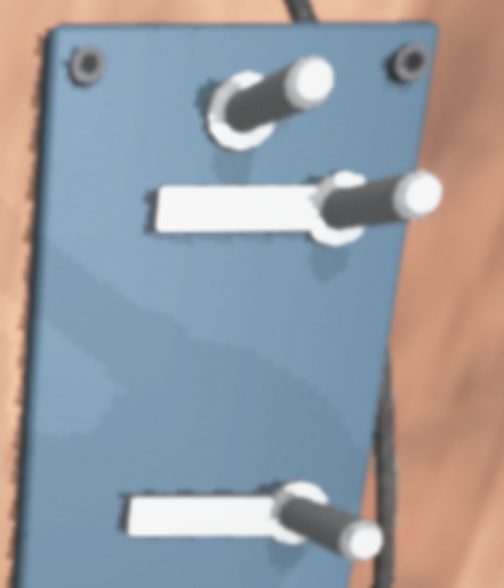

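Run:
```python
from h import *
from scipy.optimize import least_squares
c,s=load('w6')
k=lambda L:np.array(L,float)/2.8-.32+[350,5]
obs=k([(310,82),(418,194),(361,541),(52,29),(437,23),(155,186),(155,234),(126,494),(126,537)])
mod=np.array([(0,71,55),(31,45,55),(31,-45,55),(-55,95,12),(55,95,12),(-23,51,20),(-23,39,20),(-23,-39,20),(-23,-51,20)])/1000.
def f(p,sel=slice(None)):
    a=p[2]; Rz=R.from_euler('z',a).as_matrix(); w=mod@Rz.T+[p[0],p[1],0]
    return (proj(c,w,s)-obs)[sel].ravel()
for sel in (slice(None),slice(0,3)):
    r=least_squares(f,[.546,-.066,.167],kwargs=dict(sel=sel)); print(r.x[:2]*1000,np.degrees(r.x[2]))
    print((f(r.x)).reshape(-1,2).round(1).tolist())
d=np.array([plane(c,obs[i],mod[i,2],s)[0] for i in range(9)]); print((d*1000).round(1))
# held plate in tool frame
img=c['color'].astype(int); r_,g,b=img[...,0],img[...,1],img[...,2]
Rt=R.from_rotvec(s['tcp_rot']).as_matrix()
P=cloud(c,s); T=(P-s['tool_pos'])@Rt
print('plate top tool z',np.median(T[int(330/1.4):int(400/1.4),int(340/1.4):int(440/1.4),2]))
cor=np.array([(300,188),(484,188)])/1.4
from numpy.linalg import inv
z=-.0272-.012
d=np.c_[(cor[:,0]-c['cx'])/c['fx'],(cor[:,1]-c['cy'])/c['fy'],[1,1]]
Tc=c['T_tool_cam']; d=d@Tc[:3,:3].T; e=Tc[:3,3]; print('corners tool mm',((e+d*((z-e[2])/d[:,2])[:,None])*1000).round(1))
pm=np.array([(347,341),(436,341),(351,470),(433,470)])/1.4
d=np.c_[(pm[:,0]-c['cx'])/c['fx'],(pm[:,1]-c['cy'])/c['fy'],[1]*4]@Tc[:3,:3].T; print('punch',((e+d*((z-e[2])/d[:,2])[:,None])*1000).round(1))
```

```text
[544.79386724 -64.86780316] 9.588073475649574
[[-0.1, 0.2], [0.1, 0.7], [0.2, 0.9], [-1.7, -2.1], [1.4, -1.1], [0.5, 0.8], [-0.9, -0.4], [0.8, 1.8], [-0.4, -0.2]]
[544.60674842 -64.49153133] 9.591544612220586
[[-0.2, -0.5], [0.1, 0.1], [0.1, 0.4], [-1.8, -2.7], [1.3, -1.7], [0.4, 0.2], [-1.0, -0.9], [0.7, 1.3], [-0.5, -0.7]]
[[ 533.     5.3   55. ]
 [ 567.6  -14.9   55. ]
 [ 582.5 -103.4   55. ]
 [ 476.4   18.4   12. ]
 [ 582.4   37.    12. ]
 [ 513.1  -17.9   20. ]
 [ 516.4  -30.4   20. ]
 [ 527.5 -105.8   20. ]
 [ 531.  -119.1   20. ]]
plate top tool z -0.04015667537425824
corners tool mm [[ 65.1 -25.1 -39.2]
 [ 65.   23.9 -39.2]]
punch [[ 21.3 -13.8 -39.2]
 [ 21.3  12.3 -39.2]
 [-22.8 -13.8 -39.2]
 [-22.8  12.4 -39.2]]
```

```bash
cat >> h.py <<'E'
J0=np.array([.5447,-.0647,0]); JY=9.59
JR=R.from_euler('z',JY,degrees=True).as_matrix()
def tojig(p): return (np.asarray(p)-J0)@JR
def fromjig(p): return np.asarray(p)@JR.T+J0
E
python3 - <<'E'
from h import *
from workcell import bot
for n in('w6','w7','w8'): print(load(n)[1])
c,s=load('w6'); P=tojig(cloud(c,s))*1000
m=(c['range_z']>0)&(abs(P[...,0])<30)&(P[...,1]>-150)&(P[...,1]<-62)&(P[...,2]>22)
q=P[m]; 
for lo in range(20,180,10):
    k=q[(q[:,2]>=lo)&(q[:,2]<lo+10)]
    if len(k): print(lo,len(k),'y',k[:,1].min().round(),k[:,1].max().round(),'x',k[:,0].min().round(),k[:,0].max().round())
s=bot.read_state(); print(s['tool_pos'])
plan(s['tool_pos'],s['tcp_rot'],fromjig([-.00085,-.0012,.14]),JY)
E
```

```text
{'tool_pos': array([ 0.4318546 , -0.13689372,  0.14314359]), 'tcp_rot': array([-2.03421478e+00, -2.39209185e+00,  4.69852262e-05])}
{'tool_pos': array([ 0.43196925, -0.13632831,  0.14313697]), 'tcp_rot': array([-2.03277679e+00, -2.39327842e+00, -7.40033176e-05])}
{'tool_pos': array([ 0.43209309, -0.13602699,  0.14318954]), 'tcp_rot': array([-2.03166751e+00, -2.39433447e+00,  8.03958362e-06])}
20 202 y -125.0 -86.0 x -19.0 20.0
30 275 y -118.0 -86.0 x -13.0 12.0
40 292 y -116.0 -86.0 x -13.0 12.0
50 354 y -112.0 -86.0 x -13.0 12.0
60 454 y -128.0 -86.0 x -12.0 12.0
70 405 y -129.0 -88.0 x -12.0 13.0
80 383 y -129.0 -87.0 x -12.0 12.0
90 327 y -123.0 -86.0 x -12.0 13.0
100 443 y -118.0 -88.0 x -9.0 8.0
110 364 y -103.0 -89.0 x -10.0 8.0
120 414 y -106.0 -90.0 x -9.0 9.0
130 456 y -106.0 -92.0 x -9.0 9.0
140 490 y -102.0 -93.0 x -10.0 9.0
150 487 y -101.0 -94.0 x -10.0 9.0
160 534 y -110.0 -95.0 x -9.0 9.0
[ 0.43219705 -0.13587752  0.14325851]
0 d [0.34 0.81 0.02] w [-0.   -0.   -0.01]
1 d [0.34 0.81 0.02] w [-0.   -0.   -0.01]
2 d [0.34 0.81 0.02] w [-0.   -0.   -0.01]
3 d [0.34 0.81 0.02] w [-0.   -0.   -0.01]
4 d [0.34 0.81 0.02] w [-0.   -0.   -0.01]
```

Request:
apply_moves:
  targets:
    - {"dx": 0.34, "dy": 0.81, "dz": 0.02, "wx": 0, "wy": 0, "wz": -0.01, "jaw": 0.4}
    - {"dx": 0.34, "dy": 0.81, "dz": 0.02, "wx": 0, "wy": 0, "wz": -0.01, "jaw": 0.4}
    - {"dx": 0.34, "dy": 0.81, "dz": 0.02, "wx": 0, "wy": 0, "wz": -0.01, "jaw": 0.4}
    - {"dx": 0.34, "dy": 0.81, "dz": 0.02, "wx": 0, "wy": 0, "wz": -0.01, "jaw": 0.4}
    - {"dx": 0.34, "dy": 0.81, "dz": 0.02, "wx": 0, "wy": 0, "wz": -0.01, "jaw": 0.4}

```text
time: 9.15
tool_pos: [0.5447, -0.0645, 0.1404]
tcp_rot: [-2.024, -2.402, 0.0]
wrist_force: [0.8, -0.2, -2.2]
width: 0.568
```

Request:
apply_moves:
  targets:
    - {"dx": 0, "dy": 0, "dz": 0, "wx": 0, "wy": 0, "wz": 0, "jaw": 0.4}
    - {"dx": 0, "dy": 0, "dz": 0, "wx": 0, "wy": 0, "wz": 0, "jaw": 0.4}
    - {"dx": 0, "dy": 0, "dz": 0, "wx": 0, "wy": 0, "wz": 0, "jaw": 0.4}

```text
time: 9.45
tool_pos: [0.5431, -0.0661, 0.1404]
tcp_rot: [-2.025, -2.401, 0.002]
wrist_force: [0.2, -0.1, -2.3]
width: 0.569
```

```bash
cat > jp.py <<'E'
from h import *
from workcell import bot
s=bot.read_state(); Rt=R.from_rotvec(s['tcp_rot']).as_matrix(); jr=JR.T@Rt
print('t',s['time'],'jig mm',(tojig(s['tool_pos'])*1000).round(2),'tilt',np.degrees(jr[:2,2]).round(2),'yaw rel',np.degrees(np.arctan2(-jr[0,0],jr[1,0])).round(2),'F jig',(JR.T@s['wrist_force']).round(1),'w',round(s['width'],3))
E
python3 jp.py
```

```text
t 9.45 jig mm [ -1.86  -1.15 140.38] tilt [-0.09  0.02] yaw rel 0.12 F jig [ 0.1 -0.1 -2.3] w 0.569
```

Request:
apply_moves:
  targets:
    - {"dx": 0, "dy": 0, "dz": 0.9, "wx": 0, "wy": 0, "wz": 0, "jaw": 0.4}
    - {"dx": 0, "dy": 0, "dz": 0.9, "wx": 0, "wy": 0, "wz": 0, "jaw": 0.4}
    - {"dx": 0, "dy": 0, "dz": 0.9, "wx": 0, "wy": 0, "wz": 0, "jaw": 0.4}
    - {"dx": 0, "dy": 0, "dz": 0, "wx": 0, "wy": 0, "wz": 0, "jaw": 0.4}
    - {"dx": 0, "dy": 0, "dz": 0, "wx": 0, "wy": 0, "wz": 0, "jaw": 0.4}

```text
time: 9.95
tool_pos: [0.543, -0.0668, 0.0598]
tcp_rot: [-2.026, -2.399, 0.001]
wrist_force: [0.5, 0.2, -0.9]
width: 0.562
```

```bash
python3 jp.py; python3 -c "
from snap import *
snap('w9')"
```

```text
t 9.95 jig mm [-1.99 -1.79 59.81] tilt [-0.08  0.02] yaw rel 0.04 F jig [ 0.5  0.2 -0.9] w 0.562
```

View pics/w9.png

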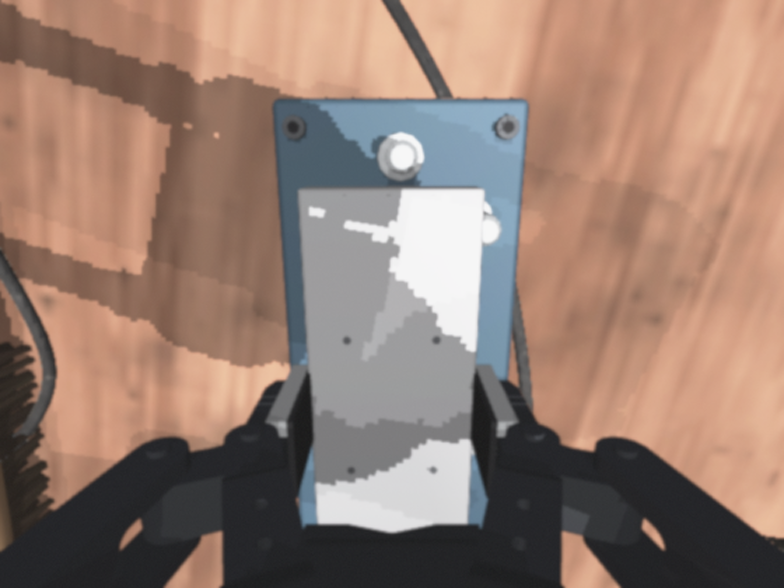

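Request:
apply_moves:
  targets:
    - {"dx": 0, "dy": 0, "dz": 0.8, "wx": 0, "wy": 0, "wz": 0, "jaw": 0.4}
    - {"dx": 0, "dy": 0, "dz": 0.6, "wx": 0, "wy": 0, "wz": 0, "jaw": 0.4}
    - {"dx": 0, "dy": 0, "dz": 0.5, "wx": 0, "wy": 0, "wz": 0, "jaw": 0.4}
    - {"dx": 0, "dy": 0, "dz": 0.15, "wx": 0, "wy": 0, "wz": 0, "jaw": 0.4}
    - {"dx": 0, "dy": 0, "dz": 0, "wx": 0, "wy": 0, "wz": 0, "jaw": 0.4}

```text
time: 10.5
tool_pos: [0.5441, -0.0666, -0.0015]
tcp_rot: [-2.026, -2.4, 0.0]
wrist_force: [-0.3, 0.9, -1.6]
width: 0.565
```

```bash
python3 jp.py
```

```text
t 10.5 jig mm [-0.91 -1.76 -1.5 ] tilt [-0.01  0.  ] yaw rel 0.07 F jig [-0.1  0.9 -1.6] w 0.565
```

Request:
apply_moves:
  targets:
    - {"dx": 0, "dy": 0, "dz": 0.12, "wx": 0, "wy": 0, "wz": 0, "jaw": 0.4}
    - {"dx": 0, "dy": 0, "dz": 0.05, "wx": 0, "wy": 0, "wz": 0, "jaw": 0.4}
    - {"dx": 0, "dy": 0, "dz": 0, "wx": 0, "wy": 0, "wz": 0, "jaw": 0.4}

```text
time: 10.8
tool_pos: [0.5444, -0.0666, -0.0063]
tcp_rot: [2.026, 2.4, 0.001]
wrist_force: [0.7, 0.4, -1.0]
width: 0.568
```

Request:
apply_moves:
  targets:
    - {"dx": 0, "dy": 0, "dz": 0.03, "wx": 0, "wy": 0, "wz": 0, "jaw": 0.4}
    - {"dx": 0, "dy": 0, "dz": 0, "wx": 0, "wy": 0, "wz": 0, "jaw": 0.4}

```text
time: 11.0
tool_pos: [0.5445, -0.0666, -0.0072]
tcp_rot: [2.026, 2.4, 0.001]
wrist_force: [-0.8, 0.2, -1.1]
width: 0.566
```

Request:
apply_moves:
  targets:
    - {"dx": 0, "dy": 0, "dz": 0.03, "wx": 0, "wy": 0, "wz": 0, "jaw": 0.4}
    - {"dx": 0, "dy": 0, "dz": 0, "wx": 0, "wy": 0, "wz": 0, "jaw": 0.4}

```text
time: 11.2
tool_pos: [0.5445, -0.0666, -0.0073]
tcp_rot: [2.026, 2.4, 0.0]
wrist_force: [-2.0, 0.2, 6.4]
width: 0.562
```

Request:
apply_moves:
  targets:
    - {"dx": 0, "dy": 0, "dz": 0.03, "wx": 0, "wy": 0, "wz": 0, "jaw": 0.4}
    - {"dx": 0, "dy": 0, "dz": 0, "wx": 0, "wy": 0, "wz": 0, "jaw": 0.4}

```text
time: 11.4
tool_pos: [0.5446, -0.0666, -0.0073]
tcp_rot: [2.026, 2.4, 0.0]
wrist_force: [-5.4, 0.8, 11.9]
width: 0.572
```

Request:
apply_moves:
  targets:
    - {"dx": 0, "dy": 0, "dz": -0.04, "wx": 0, "wy": 0, "wz": 0, "jaw": 0.4}
    - {"dx": 0, "dy": 0.05, "dz": 0, "wx": 0, "wy": 0, "wz": 0, "jaw": 0.4}
    - {"dx": 0, "dy": 0.05, "dz": 0, "wx": 0, "wy": 0, "wz": 0, "jaw": 0.4}
    - {"dx": 0, "dy": 0.0, "dz": 0, "wx": 0, "wy": 0, "wz": 0, "jaw": 0.4}
  newtons: 25

```text
time: 11.8
tool_pos: [0.546, -0.0664, -0.0073]
tcp_rot: [-2.025, -2.4, 0.003]
wrist_force: [-7.3, -0.2, 10.1]
width: 0.571
```

```bash
python3 jp.py
```

```text
t 11.8 jig mm [ 1.05 -1.86 -7.27] tilt [-0.14  0.  ] yaw rel 0.08 F jig [-7.2  1.  10.1] w 0.571
```

Request:
apply_moves:
  targets:
    - {"dx": 0, "dy": 0.04, "dz": -0.02, "wx": 0, "wy": 0, "wz": 0, "jaw": 0.4}
    - {"dx": 0, "dy": 0.04, "dz": 0, "wx": 0, "wy": 0, "wz": 0, "jaw": 0.4}
    - {"dx": 0, "dy": 0.0, "dz": 0, "wx": 0, "wy": 0, "wz": 0, "jaw": 0.4}

```text
time: 12.1
tool_pos: [0.5461, -0.0663, -0.0072]
tcp_rot: [-2.023, -2.397, 0.008]
wrist_force: [-11.9, -2.8, 13.2]
width: 0.565
```

```bash
python3 jp.py
```

```text
t 12.1 jig mm [ 1.1  -1.78 -7.22] tilt [-0.39  0.03] yaw rel 0.09 F jig [-12.2  -0.8  13.2] w 0.565
```

Request:
apply_moves:
  targets:
    - {"dx": 0.04, "dy": -0.03, "dz": -0.03, "wx": 0, "wy": 0, "wz": 0, "jaw": 0.4}
    - {"dx": 0.04, "dy": 0, "dz": 0, "wx": 0, "wy": 0, "wz": 0, "jaw": 0.4}
    - {"dx": 0.04, "dy": 0, "dz": 0, "wx": 0, "wy": 0, "wz": 0, "jaw": 0.4}
    - {"dx": 0, "dy": 0.0, "dz": 0, "wx": 0, "wy": 0, "wz": 0, "jaw": 0.4}

```text
time: 12.5
tool_pos: [0.5458, -0.0645, -0.0072]
tcp_rot: [-2.025, -2.4, 0.008]
wrist_force: [-5.3, -9.9, 1.7]
width: 0.564
```

```bash
python3 jp.py
```

```text
t 12.5 jig mm [ 1.16  0.05 -7.19] tilt [-0.24 -0.14] yaw rel 0.09 F jig [-6.8 -8.9  1.7] w 0.564
```

Request:
apply_moves:
  targets:
    - {"dx": 0.05, "dy": 0, "dz": 0, "wx": 0, "wy": 0, "wz": 0, "jaw": 0.4}
    - {"dx": 0, "dy": 0.03, "dz": 0, "wx": 0, "wy": 0, "wz": 0, "jaw": 0.4}
    - {"dx": 0, "dy": 0.0, "dz": 0, "wx": 0, "wy": 0, "wz": 0, "jaw": 0.4}

```text
time: 12.8
tool_pos: [0.5459, -0.0644, -0.0072]
tcp_rot: [-2.025, -2.401, 0.011]
wrist_force: [-8.2, -15.2, 3.7]
width: 0.568
```

```bash
python3 jp.py
```

```text
t 12.8 jig mm [ 1.2   0.15 -7.16] tilt [-0.34 -0.24] yaw rel 0.12 F jig [-10.6 -13.6   3.7] w 0.568
```

Request:
apply_moves:
  targets:
    - {"dx": -0.06, "dy": -0.04, "dz": 0, "wx": 0, "wy": 0, "wz": 0, "jaw": 0.4}
    - {"dx": 0, "dy": 0, "dz": 0, "wx": 0, "wy": 0, "wz": 0, "jaw": 0.62}
    - {"dx": 0, "dy": 0, "dz": 0, "wx": 0, "wy": 0, "wz": 0, "jaw": 0.7}
    - {"dx": 0, "dy": 0.0, "dz": 0, "wx": 0, "wy": 0, "wz": 0, "jaw": 0.7}

```text
time: 13.2
tool_pos: [0.5482, -0.0624, -0.0066]
tcp_rot: [2.026, 2.4, 0.001]
wrist_force: [0.7, 0.8, 0.1]
width: 0.7
```

```bash
python3 jp.py; python3 -c "
from snap import *
snap('w10')"
```

```text
t 13.2 jig mm [ 3.79  1.71 -6.56] tilt [ 0.05 -0.  ] yaw rel 0.08 F jig [0.8 0.7 0.1] w 0.7
```

View pics/w10.png

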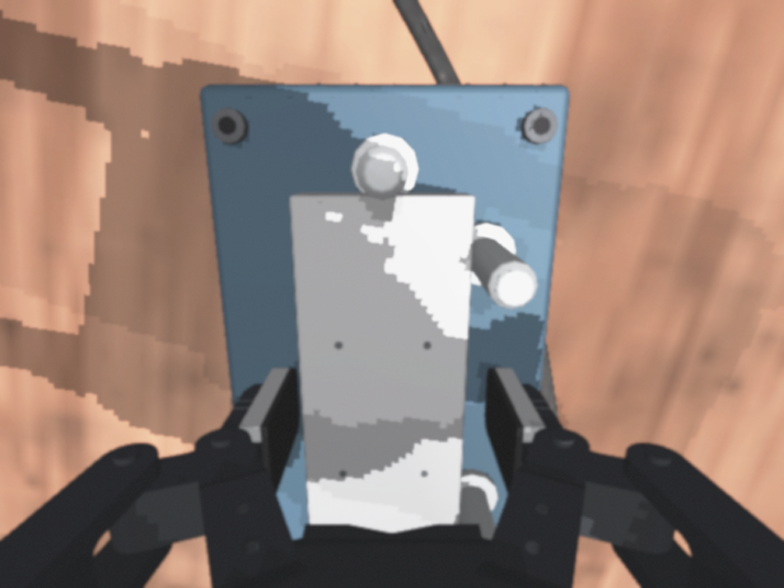

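Looks flush. I'll rise, check it, and go for blank 1.

Request:
apply_moves:
  targets:
    - {"dx": 0, "dy": -0.05, "dz": -0.5, "wx": 0, "wy": 0, "wz": 0, "jaw": 0.75}
    - {"dx": 0, "dy": 0, "dz": -0.9, "wx": 0, "wy": 0, "wz": 0, "jaw": 0.8}
    - {"dx": 0, "dy": 0, "dz": -1, "wx": 0, "wy": 0, "wz": 0, "jaw": 0.8}
    - {"dx": 0, "dy": 0, "dz": -1, "wx": 0, "wy": 0, "wz": 0, "jaw": 0.8}
    - {"dx": 0, "dy": 0, "dz": -0.4, "wx": 0, "wy": 0, "wz": 0, "jaw": 0.8}

```text
time: 13.75
tool_pos: [0.5489, -0.063, 0.112]
tcp_rot: [2.022, 2.396, 0.006]
wrist_force: [0.9, -0.4, -0.2]
width: 0.801
```

Run:
```python
from snap import *
s,c=snap('w11'); print(s['tool_pos'])
plan(s['tool_pos'],s['tcp_rot'],[.6272,.1916,.1],9.15)
```

```text
[ 0.54887335 -0.063045    0.11198072]
0 d [0.79 0.4  0.04] w [0.01 0.   0.01]
1 d [0.79 0.4  0.04] w [0.01 0.   0.01]
2 d [0.79 0.4  0.04] w [0.01 0.   0.01]
3 d [0.79 0.4  0.04] w [0.01 0.   0.01]
4 d [0.79 0.4  0.04] w [0.01 0.   0.01]
5 d [0.79 0.4  0.04] w [0.01 0.   0.01]
6 d [0.8  0.4  0.04] w [0.01 0.   0.01]
7 d [0.8  0.39 0.04] w [0.01 0.   0.01]
8 d [0.8  0.39 0.04] w [0.01 0.   0.01]
9 d [0.8  0.39 0.04] w [0.01 0.   0.01]
```

View pics/w11.png

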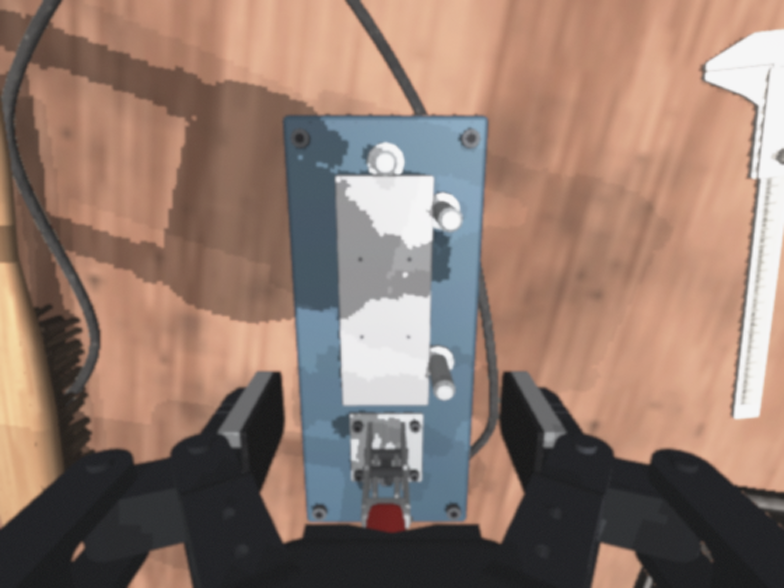

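Blank 2 sits flush against all three pins. Moving to blank 1.

Request:
apply_moves:
  targets:
    - {"dx": 0.79, "dy": 0.4, "dz": 0.04, "wx": 0, "wy": 0, "wz": 0.01, "jaw": 0.75}
    - {"dx": 0.79, "dy": 0.4, "dz": 0.04, "wx": 0, "wy": 0, "wz": 0.01, "jaw": 0.75}
    - {"dx": 0.79, "dy": 0.4, "dz": 0.04, "wx": 0, "wy": 0, "wz": 0.01, "jaw": 0.75}
    - {"dx": 0.79, "dy": 0.4, "dz": 0.04, "wx": 0, "wy": 0, "wz": 0.01, "jaw": 0.75}
    - {"dx": 0.79, "dy": 0.4, "dz": 0.04, "wx": 0, "wy": 0, "wz": 0.01, "jaw": 0.75}

```text
time: 14.3
tool_pos: [0.5849, 0.065, 0.0999]
tcp_rot: [-2.032, -2.394, 0.002]
wrist_force: [-0.4, 0.5, 0.7]
width: 0.753
```

Request:
apply_moves:
  targets:
    - {"dx": 0.79, "dy": 0.4, "dz": 0.04, "wx": 0, "wy": 0, "wz": 0.01, "jaw": 0.75}
    - {"dx": 0.8, "dy": 0.4, "dz": 0.04, "wx": 0, "wy": 0, "wz": 0.01, "jaw": 0.75}
    - {"dx": 0.8, "dy": 0.39, "dz": 0.04, "wx": 0, "wy": 0, "wz": 0.01, "jaw": 0.75}
    - {"dx": 0.8, "dy": 0.39, "dz": 0.04, "wx": 0, "wy": 0, "wz": 0.01, "jaw": 0.75}
    - {"dx": 0.8, "dy": 0.39, "dz": 0.04, "wx": 0, "wy": 0, "wz": 0.01, "jaw": 0.75}

```text
time: 14.8
tool_pos: [0.624, 0.1926, 0.0937]
tcp_rot: [-2.038, -2.389, 0.003]
wrist_force: [0.6, -0.7, -0.0]
width: 0.752
```

Request:
apply_moves:
  targets:
    - {"dx": 0, "dy": 0, "dz": 0, "wx": 0, "wy": 0, "wz": 0, "jaw": 0.7}
    - {"dx": 0, "dy": 0, "dz": 0, "wx": 0, "wy": 0, "wz": 0, "jaw": 0.7}
    - {"dx": 0, "dy": 0, "dz": 0, "wx": 0, "wy": 0, "wz": 0, "jaw": 0.7}

```text
time: 15.1
tool_pos: [0.6239, 0.1908, 0.0943]
tcp_rot: [-2.039, -2.389, 0.003]
wrist_force: [-0.4, -1.1, 0.2]
width: 0.702
```

Run:
```python
from snap import *
s,c=snap('w12'); print(s['tool_pos'],s['tcp_rot'])
img=c['color'].astype(int); r,g,b=img[...,0],img[...,1],img[...,2]
m=(r-b<25)&(g>110)
rect(c,m,(320,470,150,430),.012,s,'b1')
```

```text
[0.62388721 0.19081523 0.09434036] [-2.0386069  -2.38932008  0.00279845]
b1 rect [627.4 192.3  50.9 130.6] yaw 8.98 | mean [626.7 197. ] yaw 8.84
```

View pics/w12.png

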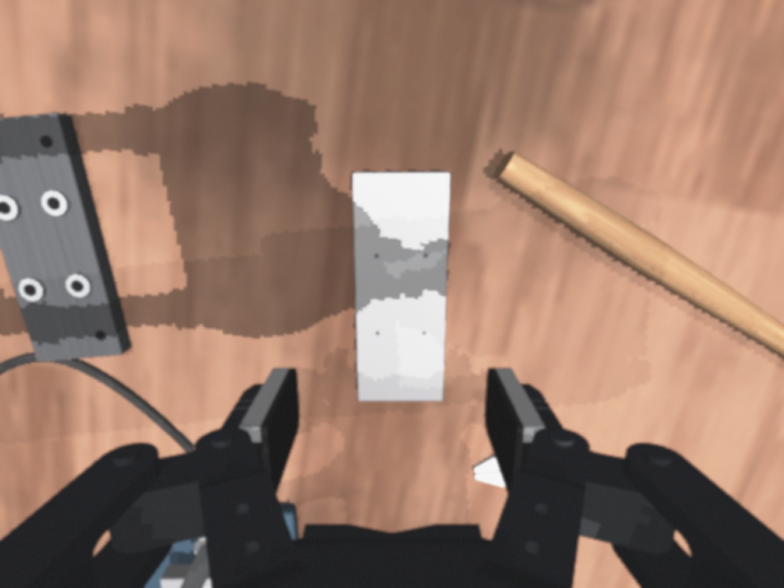

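Request:
apply_moves:
  targets:
    - {"dx": 0.02, "dy": 0.12, "dz": 0.9, "wx": 0, "wy": 0, "wz": 0, "jaw": 0.7}
    - {"dx": 0, "dy": 0, "dz": 0.9, "wx": 0, "wy": 0, "wz": 0, "jaw": 0.7}
    - {"dx": 0, "dy": 0, "dz": 0.9, "wx": 0, "wy": 0, "wz": 0, "jaw": 0.7}
    - {"dx": 0, "dy": 0, "dz": 0.8, "wx": 0, "wy": 0, "wz": 0, "jaw": 0.7}
    - {"dx": 0, "dy": 0, "dz": 0.4, "wx": 0, "wy": 0, "wz": 0, "jaw": 0.7}
  newtons: 60

```text
time: 15.65
tool_pos: [0.6261, 0.1911, -0.0244]
tcp_rot: [-2.039, -2.387, 0.006]
wrist_force: [-0.3, -0.1, -0.4]
width: 0.695
```

Request:
apply_moves:
  targets:
    - {"dx": 0, "dy": 0, "dz": 0.1, "wx": 0, "wy": 0, "wz": 0, "jaw": 0.64}
    - {"dx": 0, "dy": 0, "dz": 0, "wx": 0, "wy": 0, "wz": 0, "jaw": 0.64}

```text
time: 15.85
tool_pos: [0.6284, 0.1924, -0.0245]
tcp_rot: [2.04, 2.389, 0.0]
wrist_force: [-0.6, 0.4, 1.2]
width: 0.632
```

```bash
python3 jp.py; python3 -c "
from snap import *
snap('w13')"
```

```text
t 15.85 jig mm [125.38 239.51 -24.47] tilt [ 0. -0.] yaw rel -0.56 F jig [-0.5  0.5  1.2] w 0.632
```

View pics/w13.png

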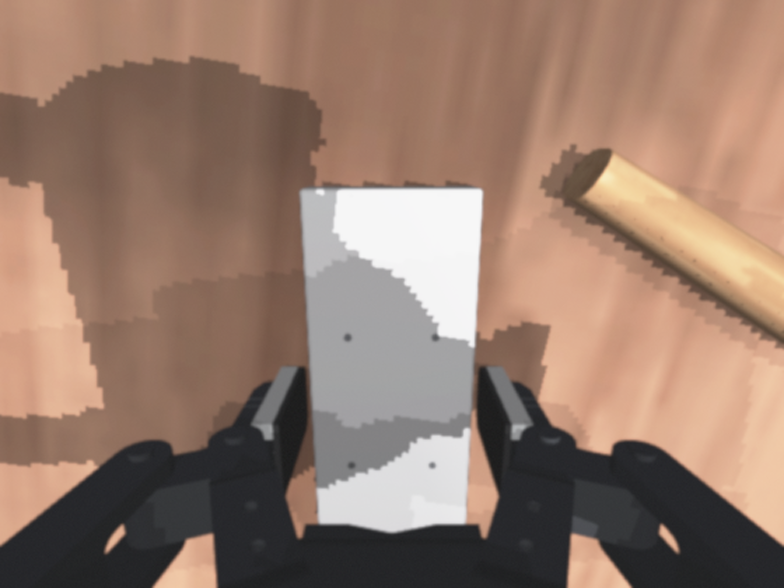

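Blank 1 is well centred. Lower 2 mm, close, lift.

Request:
apply_moves:
  targets:
    - {"dx": 0, "dy": 0, "dz": 0.07, "wx": 0, "wy": 0, "wz": 0, "jaw": 0.62}
    - {"dx": 0, "dy": 0, "dz": 0, "wx": 0, "wy": 0, "wz": 0, "jaw": 0.4}
    - {"dx": 0, "dy": 0, "dz": 0, "wx": 0, "wy": 0, "wz": 0, "jaw": 0.4}
    - {"dx": 0, "dy": 0, "dz": 0, "wx": 0, "wy": 0, "wz": 0, "jaw": 0.4}
  newtons: 60

```text
time: 16.3
tool_pos: [0.6297, 0.1932, -0.025]
tcp_rot: [2.038, 2.389, 0.004]
wrist_force: [0.1, -0.6, 6.1]
width: 0.565
```

Request:
apply_moves:
  targets:
    - {"dx": 0, "dy": 0, "dz": -0.2, "wx": 0, "wy": 0, "wz": 0, "jaw": 0.4}
    - {"dx": 0, "dy": 0, "dz": -0.7, "wx": 0, "wy": 0, "wz": 0, "jaw": 0.4}
    - {"dx": 0, "dy": 0, "dz": -1, "wx": 0, "wy": 0, "wz": 0, "jaw": 0.4}
    - {"dx": 0, "dy": 0, "dz": -1, "wx": 0, "wy": 0, "wz": 0, "jaw": 0.4}
    - {"dx": 0, "dy": 0, "dz": -1, "wx": 0, "wy": 0, "wz": 0, "jaw": 0.4}

```text
time: 16.8
tool_pos: [0.6272, 0.1926, 0.0904]
tcp_rot: [-2.038, -2.389, 0.002]
wrist_force: [0.1, 0.8, -2.2]
width: 0.561
```

```bash
python3 jp.py
python3 - <<'E'
from snap import *
s,c=snap('w14'); 
plan(s['tool_pos'],s['tcp_rot'],fromjig([-.001,-.002,.12]),JY)
E
```

```text
t 16.8 jig mm [124.22 239.95  90.41] tilt [-0.11 -0.01] yaw rel -0.52 F jig [ 0.3  0.8 -2.2] w 0.561
0 d [-0.81 -0.41 -0.1 ] w [-0.    0.   -0.01]
1 d [-0.81 -0.41 -0.1 ] w [-0.    0.   -0.01]
2 d [-0.81 -0.41 -0.1 ] w [-0.    0.   -0.01]
3 d [-0.81 -0.41 -0.1 ] w [-0.    0.   -0.01]
4 d [-0.81 -0.41 -0.1 ] w [-0.    0.   -0.01]
5 d [-0.81 -0.41 -0.1 ] w [-0.    0.   -0.01]
6 d [-0.81 -0.41 -0.1 ] w [-0.    0.   -0.01]
7 d [-0.81 -0.42 -0.1 ] w [-0.    0.   -0.01]
8 d [-0.81 -0.42 -0.1 ] w [-0.    0.   -0.01]
9 d [-0.81 -0.42 -0.1 ] w [-0.    0.   -0.01]
```

View pics/w14.png

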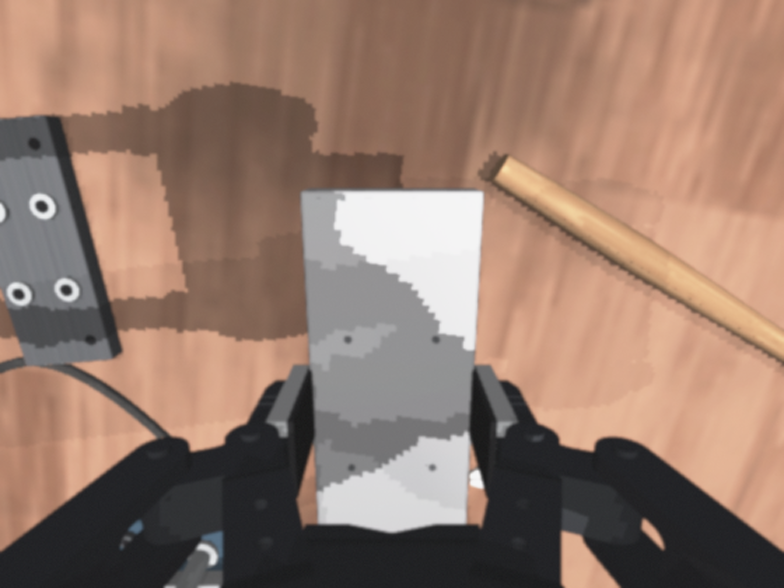

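Request:
apply_moves:
  targets:
    - {"dx": -0.81, "dy": -0.41, "dz": -0.1, "wx": 0, "wy": 0, "wz": -0.01, "jaw": 0.4}
    - {"dx": -0.81, "dy": -0.41, "dz": -0.1, "wx": 0, "wy": 0, "wz": -0.01, "jaw": 0.4}
    - {"dx": -0.81, "dy": -0.41, "dz": -0.1, "wx": 0, "wy": 0, "wz": -0.01, "jaw": 0.4}
    - {"dx": -0.81, "dy": -0.41, "dz": -0.1, "wx": 0, "wy": 0, "wz": -0.01, "jaw": 0.4}
    - {"dx": -0.81, "dy": -0.41, "dz": -0.1, "wx": 0, "wy": 0, "wz": -0.01, "jaw": 0.4}

```text
time: 17.35
tool_pos: [0.5856, 0.0621, 0.1042]
tcp_rot: [-2.032, -2.395, 0.002]
wrist_force: [0.2, 1.6, -2.5]
width: 0.561
```

Request:
apply_moves:
  targets:
    - {"dx": -0.81, "dy": -0.41, "dz": -0.1, "wx": 0, "wy": 0, "wz": -0.01, "jaw": 0.4}
    - {"dx": -0.81, "dy": -0.41, "dz": -0.1, "wx": 0, "wy": 0, "wz": -0.01, "jaw": 0.4}
    - {"dx": -0.81, "dy": -0.42, "dz": -0.1, "wx": 0, "wy": 0, "wz": -0.01, "jaw": 0.4}
    - {"dx": -0.81, "dy": -0.42, "dz": -0.1, "wx": 0, "wy": 0, "wz": -0.01, "jaw": 0.4}
    - {"dx": -0.81, "dy": -0.42, "dz": -0.1, "wx": 0, "wy": 0, "wz": -0.01, "jaw": 0.4}

```text
time: 17.85
tool_pos: [0.5441, -0.0679, 0.1194]
tcp_rot: [-2.025, -2.4, 0.001]
wrist_force: [0.4, -0.3, -3.6]
width: 0.567
```

Request:
apply_moves:
  targets:
    - {"dx": 0, "dy": 0, "dz": 0, "wx": 0, "wy": 0, "wz": 0, "jaw": 0.4}
    - {"dx": 0, "dy": 0, "dz": 0, "wx": 0, "wy": 0, "wz": 0, "jaw": 0.4}
    - {"dx": 0, "dy": 0, "dz": 0, "wx": 0, "wy": 0, "wz": 0, "jaw": 0.4}

```text
time: 18.15
tool_pos: [0.5452, -0.0664, 0.1196]
tcp_rot: [-2.026, -2.4, -0.0]
wrist_force: [0.7, 1.2, -2.3]
width: 0.567
```

```bash
python3 jp.py
```

```text
t 18.15 jig mm [  0.16  -1.76 119.63] tilt [-0.03  0.04] yaw rel 0.08 F jig [ 0.9  1.  -2.3] w 0.567
```

Request:
apply_moves:
  targets:
    - {"dx": 0, "dy": -0.03, "dz": 0.9, "wx": 0, "wy": 0, "wz": 0, "jaw": 0.4}
    - {"dx": 0, "dy": 0, "dz": 0.9, "wx": 0, "wy": 0, "wz": 0, "jaw": 0.4}
    - {"dx": 0, "dy": 0, "dz": 0.8, "wx": 0, "wy": 0, "wz": 0, "jaw": 0.4}
    - {"dx": 0, "dy": 0, "dz": 0, "wx": 0, "wy": 0, "wz": 0, "jaw": 0.4}
    - {"dx": 0, "dy": 0, "dz": 0, "wx": 0, "wy": 0, "wz": 0, "jaw": 0.4}

```text
time: 18.65
tool_pos: [0.5442, -0.0664, 0.0418]
tcp_rot: [-2.024, -2.401, 0.001]
wrist_force: [0.8, 0.8, -2.0]
width: 0.565
```

```bash
python3 jp.py
```

```text
t 18.65 jig mm [-0.77 -1.55 41.78] tilt [-0.08  0.04] yaw rel 0.14 F jig [ 1.   0.7 -2. ] w 0.565
```

Request:
apply_moves:
  targets:
    - {"dx": 0, "dy": 0, "dz": 0.5, "wx": 0, "wy": 0, "wz": 0, "jaw": 0.4}
    - {"dx": 0, "dy": 0, "dz": 0.4, "wx": 0, "wy": 0, "wz": 0, "jaw": 0.4}
    - {"dx": 0, "dy": 0, "dz": 0.2, "wx": 0, "wy": 0, "wz": 0, "jaw": 0.4}
    - {"dx": 0, "dy": 0, "dz": 0.06, "wx": 0, "wy": 0, "wz": 0, "jaw": 0.4}
    - {"dx": 0, "dy": 0, "dz": 0, "wx": 0, "wy": 0, "wz": 0, "jaw": 0.4}

```text
time: 19.15
tool_pos: [0.5445, -0.0673, 0.0073]
tcp_rot: [-2.027, -2.4, 0.0]
wrist_force: [-0.4, 0.1, -2.3]
width: 0.562
```

```bash
python3 jp.py
```

```text
t 19.15 jig mm [-0.65 -2.49  7.32] tilt [-0.01  0.01] yaw rel 0.06 F jig [-0.4  0.2 -2.3] w 0.562
```

Request:
apply_moves:
  targets:
    - {"dx": 0, "dy": 0, "dz": 0.05, "wx": 0, "wy": 0, "wz": 0, "jaw": 0.4}
    - {"dx": 0, "dy": 0, "dz": 0, "wx": 0, "wy": 0, "wz": 0, "jaw": 0.4}

```text
time: 19.35
tool_pos: [0.5449, -0.0674, 0.007]
tcp_rot: [2.026, 2.4, 0.0]
wrist_force: [-3.8, 0.8, 4.9]
width: 0.567
```

Request:
apply_moves:
  targets:
    - {"dx": 0, "dy": 0, "dz": 0.04, "wx": 0, "wy": 0, "wz": 0, "jaw": 0.4}
    - {"dx": 0, "dy": 0, "dz": 0, "wx": 0, "wy": 0, "wz": 0, "jaw": 0.4}

```text
time: 19.55
tool_pos: [0.5449, -0.0674, 0.0069]
tcp_rot: [2.026, 2.4, 0.0]
wrist_force: [-7.0, 1.4, 13.4]
width: 0.566
```

Request:
apply_moves:
  targets:
    - {"dx": 0, "dy": 0, "dz": -0.05, "wx": 0, "wy": 0, "wz": 0, "jaw": 0.4}
    - {"dx": 0, "dy": 0.06, "dz": 0, "wx": 0, "wy": 0, "wz": 0, "jaw": 0.4}
    - {"dx": 0, "dy": 0.06, "dz": 0, "wx": 0, "wy": 0, "wz": 0, "jaw": 0.4}
    - {"dx": 0, "dy": 0.0, "dz": 0, "wx": 0, "wy": 0, "wz": 0, "jaw": 0.4}
  newtons: 25

```text
time: 19.95
tool_pos: [0.5466, -0.0672, 0.007]
tcp_rot: [-2.025, -2.399, 0.004]
wrist_force: [-9.0, -1.2, 11.8]
width: 0.563
```

```bash
python3 jp.py
```

```text
t 19.95 jig mm [ 1.42 -2.74  7.  ] tilt [-0.21 -0.  ] yaw rel 0.09 F jig [-9.1  0.3 11.8] w 0.563
```

Request:
apply_moves:
  targets:
    - {"dx": 0, "dy": 0.04, "dz": 0, "wx": 0, "wy": 0, "wz": 0, "jaw": 0.4}
    - {"dx": 0, "dy": 0.0, "dz": 0, "wx": 0, "wy": 0, "wz": 0, "jaw": 0.4}

```text
time: 20.15
tool_pos: [0.5466, -0.0671, 0.007]
tcp_rot: [-2.023, -2.398, 0.007]
wrist_force: [-11.5, -2.7, 14.5]
width: 0.559
```

```bash
python3 jp.py
```

```text
t 20.15 jig mm [ 1.44 -2.73  7.01] tilt [-0.34  0.01] yaw rel 0.1 F jig [-11.8  -0.7  14.5] w 0.559
```

Request:
apply_moves:
  targets:
    - {"dx": 0.05, "dy": -0.03, "dz": -0.04, "wx": 0, "wy": 0, "wz": 0, "jaw": 0.4}
    - {"dx": 0.05, "dy": 0, "dz": 0, "wx": 0, "wy": 0, "wz": 0, "jaw": 0.4}
    - {"dx": 0.05, "dy": 0, "dz": 0, "wx": 0, "wy": 0, "wz": 0, "jaw": 0.4}
    - {"dx": 0, "dy": 0.0, "dz": 0, "wx": 0, "wy": 0, "wz": 0, "jaw": 0.4}

```text
time: 20.55
tool_pos: [0.546, -0.0636, 0.0071]
tcp_rot: [-2.025, -2.4, 0.006]
wrist_force: [-5.7, -5.4, 3.6]
width: 0.566
```

```bash
python3 jp.py
```

```text
t 20.55 jig mm [1.47 0.83 7.1 ] tilt [-0.2  -0.09] yaw rel 0.1 F jig [-6.5 -4.4  3.6] w 0.566
```

Request:
apply_moves:
  targets:
    - {"dx": 0.05, "dy": 0, "dz": 0, "wx": 0, "wy": 0, "wz": 0, "jaw": 0.4}
    - {"dx": 0, "dy": 0.0, "dz": 0, "wx": 0, "wy": 0, "wz": 0, "jaw": 0.4}

```text
time: 20.75
tool_pos: [0.546, -0.0635, 0.0071]
tcp_rot: [2.025, 2.401, -0.008]
wrist_force: [-5.3, -10.7, 2.6]
width: 0.566
```

```bash
python3 jp.py
```

```text
t 20.75 jig mm [1.52 0.97 7.13] tilt [-0.19 -0.21] yaw rel 0.14 F jig [-7.  -9.7  2.6] w 0.566
```

Request:
apply_moves:
  targets:
    - {"dx": -0.05, "dy": -0.02, "dz": 0, "wx": 0, "wy": 0, "wz": 0, "jaw": 0.4}
    - {"dx": 0, "dy": 0, "dz": 0, "wx": 0, "wy": 0, "wz": 0, "jaw": 0.62}
    - {"dx": 0, "dy": 0, "dz": 0, "wx": 0, "wy": 0, "wz": 0, "jaw": 0.7}
    - {"dx": 0, "dy": -0.03, "dz": 0, "wx": 0, "wy": 0, "wz": 0, "jaw": 0.7}

```text
time: 21.15
tool_pos: [0.547, -0.0622, 0.0077]
tcp_rot: [2.026, 2.4, 0.002]
wrist_force: [-0.3, 0.0, -0.0]
width: 0.695
```

Request:
apply_moves:
  targets:
    - {"dx": 0, "dy": 0, "dz": -0.5, "wx": 0, "wy": 0, "wz": 0, "jaw": 0.75}
    - {"dx": 0, "dy": 0, "dz": -0.9, "wx": 0, "wy": 0, "wz": 0, "jaw": 0.8}
    - {"dx": 0, "dy": 0, "dz": -1, "wx": 0, "wy": 0, "wz": 0, "jaw": 0.8}
    - {"dx": 0, "dy": 0, "dz": -1, "wx": 0, "wy": 0, "wz": 0, "jaw": 0.8}
    - {"dx": 0, "dy": 0, "dz": -0.2, "wx": 0, "wy": 0, "wz": 0, "jaw": 0.8}

```text
time: 21.65
tool_pos: [0.5499, -0.0628, 0.1211]
tcp_rot: [2.021, 2.395, 0.008]
wrist_force: [0.5, -0.7, 0.5]
width: 0.799
```

```bash
python3 jp.py
python3 - <<'E'
from snap import *
s,c=snap('w15')
print((tojig(cloud(c,s))[int(240/1.4),int(390/1.4)]*1000).round(1))
E
```

```text
t 21.65 jig mm [  5.43   1.06 121.13] tilt [ 0.51 -0.17] yaw rel 0.09 F jig [ 0.3 -0.8  0.5] w 0.799
[ 4.1 32.8 44.7]
```

View pics/w15.png

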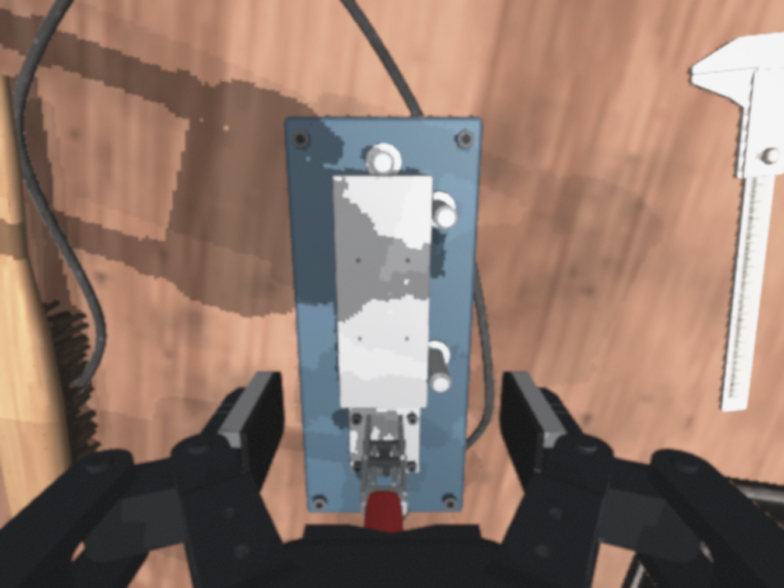

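Both blanks stacked flush (top at 44.7 mm). Now the drill plate.

Run:
```python
from h import *
from workcell import bot
s=bot.read_state()
plan(s['tool_pos'],s['tcp_rot'],[.4365,.186,.1],13.7)
```

```text
0 d [ 0.88 -0.23  0.06] w [ 0.01  0.   -0.07]
1 d [ 0.88 -0.23  0.06] w [ 0.01  0.   -0.07]
2 d [ 0.88 -0.22  0.06] w [ 0.01  0.   -0.07]
3 d [ 0.89 -0.21  0.06] w [ 0.01  0.   -0.07]
4 d [ 0.89 -0.21  0.06] w [ 0.01  0.   -0.07]
5 d [ 0.89 -0.2   0.07] w [ 0.01  0.   -0.07]
6 d [ 0.89 -0.19  0.07] w [ 0.01  0.   -0.07]
7 d [ 0.89 -0.19  0.07] w [ 0.01  0.   -0.07]
8 d [ 0.89 -0.18  0.07] w [ 0.01  0.   -0.07]
9 d [ 0.89 -0.18  0.07] w [ 0.01  0.   -0.07]
```

Request:
apply_moves:
  targets:
    - {"dx": 0.88, "dy": -0.23, "dz": 0.06, "wx": 0, "wy": 0, "wz": -0.07, "jaw": 0.75}
    - {"dx": 0.88, "dy": -0.23, "dz": 0.06, "wx": 0, "wy": 0, "wz": -0.07, "jaw": 0.75}
    - {"dx": 0.88, "dy": -0.22, "dz": 0.06, "wx": 0, "wy": 0, "wz": -0.07, "jaw": 0.75}
    - {"dx": 0.89, "dy": -0.21, "dz": 0.06, "wx": 0, "wy": 0, "wz": -0.07, "jaw": 0.75}
    - {"dx": 0.89, "dy": -0.21, "dz": 0.06, "wx": 0, "wy": 0, "wz": -0.07, "jaw": 0.75}

```text
time: 22.2
tool_pos: [0.488, 0.0629, 0.1053]
tcp_rot: [-1.981, -2.436, 0.002]
wrist_force: [-0.4, -0.2, 0.3]
width: 0.749
```

Request:
apply_moves:
  targets:
    - {"dx": 0.89, "dy": -0.2, "dz": 0.07, "wx": 0, "wy": 0, "wz": -0.07, "jaw": 0.75}
    - {"dx": 0.89, "dy": -0.19, "dz": 0.07, "wx": 0, "wy": 0, "wz": -0.07, "jaw": 0.75}
    - {"dx": 0.89, "dy": -0.19, "dz": 0.07, "wx": 0, "wy": 0, "wz": -0.07, "jaw": 0.75}
    - {"dx": 0.89, "dy": -0.18, "dz": 0.07, "wx": 0, "wy": 0, "wz": -0.07, "jaw": 0.75}
    - {"dx": 0.89, "dy": -0.18, "dz": 0.07, "wx": 0, "wy": 0, "wz": -0.07, "jaw": 0.75}

```text
time: 22.7
tool_pos: [0.4313, 0.1868, 0.0948]
tcp_rot: [-1.936, -2.473, 0.002]
wrist_force: [1.2, 0.3, -0.3]
width: 0.751
```

Request:
apply_moves:
  targets:
    - {"dx": 0, "dy": 0, "dz": 0, "wx": 0, "wy": 0, "wz": 0, "jaw": 0.7}
    - {"dx": 0, "dy": 0, "dz": 0, "wx": 0, "wy": 0, "wz": 0, "jaw": 0.7}
    - {"dx": 0, "dy": 0, "dz": 0, "wx": 0, "wy": 0, "wz": 0, "jaw": 0.7}

```text
time: 23.0
tool_pos: [0.4328, 0.1855, 0.0955]
tcp_rot: [-1.937, -2.473, 0.001]
wrist_force: [-0.5, -0.4, 0.3]
width: 0.7
```

Run:
```python
from snap import *
s,c=snap('w16'); print(s['tool_pos'],s['tcp_rot'])
```

```text
[0.43282512 0.18550569 0.09552279] [-1.93732933e+00 -2.47312663e+00  1.11829982e-03]
```

View pics/w16.png

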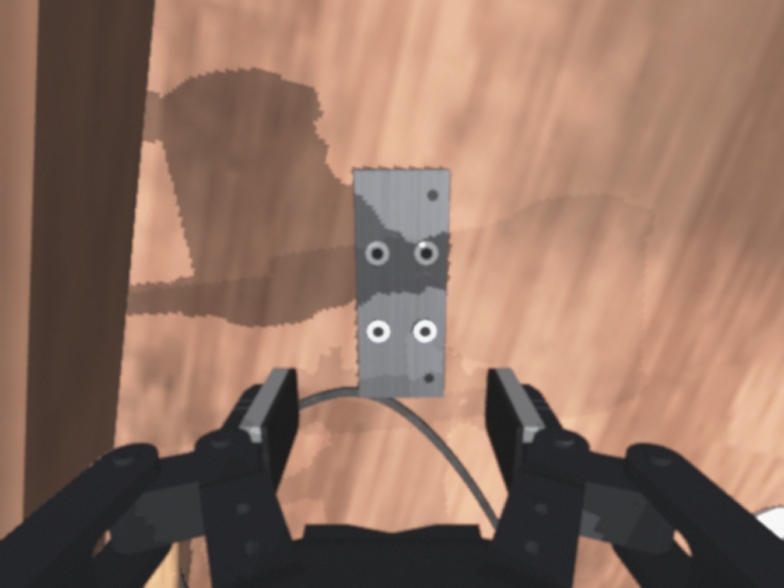

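Run:
```python
from snap import *
c,s=load('w16')
b=plane(c,np.array([(377,254),(427,254),(378,331),(425,331)])/1.4-.3,.015,s)[:,:2]*1000; print(b.round(1),b.mean(0))
d=b[0]+b[1]-b[2]-b[3]; print('yaw',np.degrees(np.arctan2(-d[0],d[1])))
cr=plane(c,np.array([(354,170),(450,170),(444,396),(359,396)])/1.4-.3,.012,s)[:,:2]*1000; print(cr.round(1),cr.mean(0)); d=cr[0]+cr[1]-cr[2]-cr[3]; print('yaw',np.degrees(np.arctan2(-d[0],d[1])))
m=cr.mean(0)*.6+b.mean(0)*.4
from workcell import bot
st=bot.read_state(); print(st['tool_pos']); R0=R.from_rotvec(st['tcp_rot']).as_matrix(); print('tool yaw',np.degrees(np.arctan2(-R0[0,0],R0[1,0])))
plan(st['tool_pos'],st['tcp_rot'],[m[0]/1000,m[1]/1000,st['tool_pos'][2]])
```

```text
[[418.7 206.5]
 [444.5 212.8]
 [429.2 164.2]
 [454.7 170.4]] [436.78905526 188.47062988]
yaw 13.754110018897189
[[397.3 245.6]
 [445.  257.3]
 [476.6 132.6]
 [427.9 120.7]] [436.69433142 189.05504644]
yaw 13.989422271168385
[0.43304608 0.18538827 0.09568842]
tool yaw 13.819332439347173
0 d [ 0.08  0.15 -0.  ] w [0. 0. 0.]
```

Request:
apply_moves:
  targets:
    - {"dx": 0.08, "dy": 0.15, "dz": 0.9, "wx": 0, "wy": 0, "wz": 0, "jaw": 0.7}
    - {"dx": 0, "dy": 0, "dz": 0.9, "wx": 0, "wy": 0, "wz": 0, "jaw": 0.7}
    - {"dx": 0, "dy": 0, "dz": 0.9, "wx": 0, "wy": 0, "wz": 0, "jaw": 0.7}
    - {"dx": 0, "dy": 0, "dz": 0.8, "wx": 0, "wy": 0, "wz": 0, "jaw": 0.7}
    - {"dx": 0, "dy": 0, "dz": 0.4, "wx": 0, "wy": 0, "wz": 0, "jaw": 0.7}

```text
time: 23.55
tool_pos: [0.4354, 0.188, -0.0232]
tcp_rot: [-1.938, -2.47, 0.005]
wrist_force: [0.4, -0.1, 0.1]
width: 0.695
```

Request:
apply_moves:
  targets:
    - {"dx": 0, "dy": 0, "dz": 0.1, "wx": 0, "wy": 0, "wz": 0, "jaw": 0.64}
    - {"dx": 0, "dy": 0, "dz": 0, "wx": 0, "wy": 0, "wz": 0, "jaw": 0.64}

```text
time: 23.75
tool_pos: [0.437, 0.1892, -0.024]
tcp_rot: [-1.938, -2.472, 0.0]
wrist_force: [-0.5, -0.3, 0.5]
width: 0.638
```

```bash
python3 jp.py; python3 -c "
from snap import *
snap('w17')"
```

```text
t 23.75 jig mm [-63.88 268.26 -24.  ] tilt [-0.01 -0.  ] yaw rel 4.23 F jig [-0.6 -0.3  0.5] w 0.638
```

View pics/w17.png

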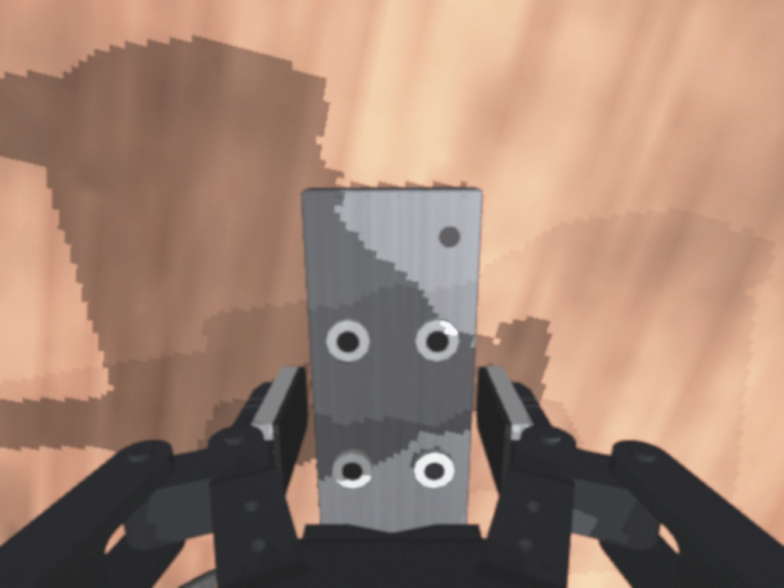

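Centred on the drill plate. Close and lift.

Request:
apply_moves:
  targets:
    - {"dx": 0, "dy": 0, "dz": 0.08, "wx": 0, "wy": 0, "wz": 0, "jaw": 0.62}
    - {"dx": 0, "dy": 0, "dz": 0, "wx": 0, "wy": 0, "wz": 0, "jaw": 0.4}
    - {"dx": 0, "dy": 0, "dz": 0, "wx": 0, "wy": 0, "wz": 0, "jaw": 0.4}
    - {"dx": 0, "dy": 0, "dz": 0, "wx": 0, "wy": 0, "wz": 0, "jaw": 0.4}
  newtons: 80

```text
time: 24.2
tool_pos: [0.4379, 0.1899, -0.025]
tcp_rot: [1.936, 2.472, 0.003]
wrist_force: [-0.4, -0.8, 5.9]
width: 0.551
```

Request:
apply_moves:
  targets:
    - {"dx": 0, "dy": 0, "dz": -0.2, "wx": 0, "wy": 0, "wz": 0, "jaw": 0.4}
    - {"dx": 0, "dy": 0, "dz": -0.7, "wx": 0, "wy": 0, "wz": 0, "jaw": 0.4}
    - {"dx": 0, "dy": 0, "dz": -1, "wx": 0, "wy": 0, "wz": 0, "jaw": 0.4}
    - {"dx": 0, "dy": 0, "dz": -1, "wx": 0, "wy": 0, "wz": 0, "jaw": 0.4}
    - {"dx": 0, "dy": 0, "dz": -1, "wx": 0, "wy": 0, "wz": 0, "jaw": 0.4}

```text
time: 24.7
tool_pos: [0.4356, 0.1892, 0.0912]
tcp_rot: [-1.937, -2.473, 0.002]
wrist_force: [0.4, 0.5, -4.3]
width: 0.559
```

```bash
python3 jp.py
python3 - <<'E'
from snap import *
s,c=snap('w18'); 
plan(s['tool_pos'],s['tcp_rot'],fromjig([-.001,-.002,.12]),JY)
E
```

```text
t 24.7 jig mm [-65.27 268.53  91.2 ] tilt [-0.07 -0.01] yaw rel 4.28 F jig [ 0.5  0.5 -4.3] w 0.559
0 d [-0.92  0.15 -0.1 ] w [-0.    0.    0.07]
1 d [-0.91  0.15 -0.1 ] w [-0.    0.    0.07]
2 d [-0.91  0.16 -0.1 ] w [-0.    0.    0.07]
3 d [-0.91  0.17 -0.1 ] w [-0.    0.    0.07]
4 d [-0.91  0.17 -0.1 ] w [-0.    0.    0.07]
5 d [-0.91  0.18 -0.1 ] w [-0.    0.    0.07]
6 d [-0.91  0.19 -0.1 ] w [-0.    0.    0.07]
7 d [-0.91  0.19 -0.1 ] w [-0.    0.    0.07]
8 d [-0.9  0.2 -0.1] w [-0.    0.    0.07]
9 d [-0.9   0.21 -0.1 ] w [-0.    0.    0.07]
```

View pics/w18.png

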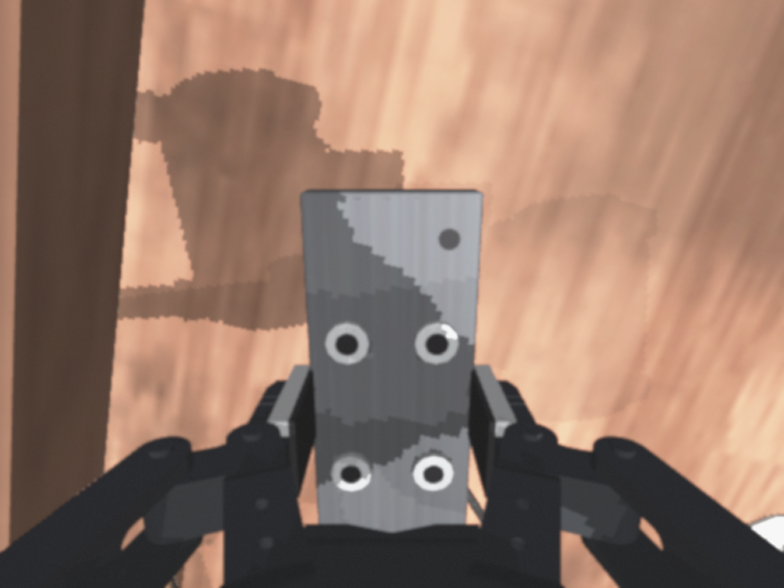

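Request:
apply_moves:
  targets:
    - {"dx": -0.92, "dy": 0.15, "dz": -0.1, "wx": 0, "wy": 0, "wz": 0.07, "jaw": 0.4}
    - {"dx": -0.91, "dy": 0.15, "dz": -0.1, "wx": 0, "wy": 0, "wz": 0.07, "jaw": 0.4}
    - {"dx": -0.91, "dy": 0.16, "dz": -0.1, "wx": 0, "wy": 0, "wz": 0.07, "jaw": 0.4}
    - {"dx": -0.91, "dy": 0.17, "dz": -0.1, "wx": 0, "wy": 0, "wz": 0.07, "jaw": 0.4}
    - {"dx": -0.91, "dy": 0.17, "dz": -0.1, "wx": 0, "wy": 0, "wz": 0.07, "jaw": 0.4}

```text
time: 25.25
tool_pos: [0.4902, 0.0606, 0.1046]
tcp_rot: [-1.982, -2.437, 0.001]
wrist_force: [0.3, 0.3, -4.2]
width: 0.558
```

Request:
apply_moves:
  targets:
    - {"dx": -0.91, "dy": 0.18, "dz": -0.1, "wx": 0, "wy": 0, "wz": 0.07, "jaw": 0.4}
    - {"dx": -0.91, "dy": 0.19, "dz": -0.1, "wx": 0, "wy": 0, "wz": 0.07, "jaw": 0.4}
    - {"dx": -0.91, "dy": 0.19, "dz": -0.1, "wx": 0, "wy": 0, "wz": 0.07, "jaw": 0.4}
    - {"dx": -0.9, "dy": 0.2, "dz": -0.1, "wx": 0, "wy": 0, "wz": 0.07, "jaw": 0.4}
    - {"dx": -0.9, "dy": 0.21, "dz": -0.1, "wx": 0, "wy": 0, "wz": 0.07, "jaw": 0.4}

```text
time: 25.75
tool_pos: [0.5445, -0.0672, 0.1194]
tcp_rot: [-2.026, -2.399, 0.001]
wrist_force: [0.8, -0.1, -5.2]
width: 0.555
```

Request:
apply_moves:
  targets:
    - {"dx": 0, "dy": 0, "dz": 0, "wx": 0, "wy": 0, "wz": 0, "jaw": 0.4}
    - {"dx": 0, "dy": 0, "dz": 0, "wx": 0, "wy": 0, "wz": 0, "jaw": 0.4}
    - {"dx": 0, "dy": 0, "dz": 0, "wx": 0, "wy": 0, "wz": 0, "jaw": 0.4}

```text
time: 26.05
tool_pos: [0.544, -0.0656, 0.1194]
tcp_rot: [-2.025, -2.399, 0.001]
wrist_force: [0.1, 0.2, -3.3]
width: 0.555
```

```bash
python3 jp.py
```

```text
t 26.05 jig mm [ -0.84  -0.72 119.42] tilt [-0.11  0.06] yaw rel 0.09 F jig [ 0.1  0.2 -3.3] w 0.555
```

Request:
apply_moves:
  targets:
    - {"dx": -0.02, "dy": 0, "dz": 0.9, "wx": 0, "wy": 0, "wz": 0, "jaw": 0.4}
    - {"dx": 0, "dy": 0, "dz": 0.9, "wx": 0, "wy": 0, "wz": 0, "jaw": 0.4}
    - {"dx": 0, "dy": 0, "dz": 0.4, "wx": 0, "wy": 0, "wz": 0, "jaw": 0.4}
    - {"dx": 0, "dy": 0, "dz": 0, "wx": 0, "wy": 0, "wz": 0, "jaw": 0.4}
    - {"dx": 0, "dy": 0, "dz": 0, "wx": 0, "wy": 0, "wz": 0, "jaw": 0.4}

```text
time: 26.55
tool_pos: [0.5454, -0.0665, 0.0549]
tcp_rot: [2.026, 2.401, 0.0]
wrist_force: [0.9, -0.9, -3.3]
width: 0.555
```

```bash
python3 jp.py
```

```text
t 26.55 jig mm [ 0.45 -1.85 54.86] tilt [0.01 0.  ] yaw rel 0.11 F jig [ 0.7 -1.  -3.3] w 0.555
```

Request:
apply_moves:
  targets:
    - {"dx": 0, "dy": -0.03, "dz": 0.5, "wx": 0, "wy": 0, "wz": 0, "jaw": 0.4}
    - {"dx": 0, "dy": 0, "dz": 0.4, "wx": 0, "wy": 0, "wz": 0, "jaw": 0.4}
    - {"dx": 0, "dy": 0, "dz": 0.15, "wx": 0, "wy": 0, "wz": 0, "jaw": 0.4}
    - {"dx": 0, "dy": 0, "dz": 0.05, "wx": 0, "wy": 0, "wz": 0, "jaw": 0.4}
    - {"dx": 0, "dy": 0, "dz": 0, "wx": 0, "wy": 0, "wz": 0, "jaw": 0.4}

```text
time: 27.05
tool_pos: [0.5441, -0.0671, 0.021]
tcp_rot: [-2.026, -2.4, 0.001]
wrist_force: [0.2, 1.0, -3.9]
width: 0.552
```

```bash
python3 jp.py
```

```text
t 27.05 jig mm [-0.97 -2.24 21.04] tilt [-0.04  0.01] yaw rel 0.07 F jig [ 0.4  1.  -3.9] w 0.552
```

Request:
apply_moves:
  targets:
    - {"dx": 0, "dy": 0, "dz": 0.05, "wx": 0, "wy": 0, "wz": 0, "jaw": 0.4}
    - {"dx": 0, "dy": 0, "dz": 0.03, "wx": 0, "wy": 0, "wz": 0, "jaw": 0.4}
    - {"dx": 0, "dy": 0, "dz": 0, "wx": 0, "wy": 0, "wz": 0, "jaw": 0.4}

```text
time: 27.35
tool_pos: [0.5445, -0.0671, 0.0193]
tcp_rot: [2.026, 2.4, 0.0]
wrist_force: [1.1, 0.0, -5.3]
width: 0.56
```

Request:
apply_moves:
  targets:
    - {"dx": 0, "dy": 0, "dz": 0.04, "wx": 0, "wy": 0, "wz": 0, "jaw": 0.4}
    - {"dx": 0, "dy": 0, "dz": 0, "wx": 0, "wy": 0, "wz": 0, "jaw": 0.4}

```text
time: 27.55
tool_pos: [0.5447, -0.0671, 0.0191]
tcp_rot: [2.026, 2.4, 0.0]
wrist_force: [-2.7, -0.1, 4.8]
width: 0.555
```

Request:
apply_moves:
  targets:
    - {"dx": 0, "dy": 0, "dz": -0.02, "wx": 0, "wy": 0, "wz": 0, "jaw": 0.4}
    - {"dx": 0, "dy": 0.06, "dz": 0, "wx": 0, "wy": 0, "wz": 0, "jaw": 0.4}
    - {"dx": 0, "dy": 0.06, "dz": 0, "wx": 0, "wy": 0, "wz": 0, "jaw": 0.4}
    - {"dx": 0, "dy": 0.0, "dz": 0, "wx": 0, "wy": 0, "wz": 0, "jaw": 0.4}
  newtons: 30

```text
time: 27.95
tool_pos: [0.5468, -0.0668, 0.0191]
tcp_rot: [-2.025, -2.399, 0.003]
wrist_force: [-7.7, -1.6, 9.0]
width: 0.557
```

```bash
python3 jp.py
```

```text
t 27.95 jig mm [ 1.68 -2.41 19.07] tilt [-0.16  0.  ] yaw rel 0.08 F jig [-7.9 -0.3  9. ] w 0.557
```

Request:
apply_moves:
  targets:
    - {"dx": 0, "dy": 0.04, "dz": 0, "wx": 0, "wy": 0, "wz": 0, "jaw": 0.4}
    - {"dx": 0, "dy": 0.0, "dz": 0, "wx": 0, "wy": 0, "wz": 0, "jaw": 0.4}

```text
time: 28.15
tool_pos: [0.5468, -0.0668, 0.0191]
tcp_rot: [-2.024, -2.398, 0.006]
wrist_force: [-11.3, -1.4, 11.8]
width: 0.557
```

```bash
python3 jp.py
```

```text
t 28.15 jig mm [ 1.68 -2.41 19.07] tilt [-0.3   0.01] yaw rel 0.09 F jig [-11.4   0.5  11.8] w 0.557
```

Request:
apply_moves:
  targets:
    - {"dx": 0.05, "dy": -0.03, "dz": -0.04, "wx": 0, "wy": 0, "wz": 0, "jaw": 0.4}
    - {"dx": 0.05, "dy": 0, "dz": 0, "wx": 0, "wy": 0, "wz": 0, "jaw": 0.4}
    - {"dx": 0.05, "dy": 0, "dz": 0, "wx": 0, "wy": 0, "wz": 0, "jaw": 0.4}
    - {"dx": 0, "dy": 0.0, "dz": 0, "wx": 0, "wy": 0, "wz": 0, "jaw": 0.4}

```text
time: 28.55
tool_pos: [0.5462, -0.0631, 0.0192]
tcp_rot: [-2.026, -2.4, 0.005]
wrist_force: [-5.0, -5.4, 0.1]
width: 0.559
```

```bash
python3 jp.py
```

```text
t 28.55 jig mm [ 1.72  1.35 19.17] tilt [-0.16 -0.07] yaw rel 0.09 F jig [-5.8 -4.5  0.1] w 0.559
```

Request:
apply_moves:
  targets:
    - {"dx": 0.05, "dy": 0, "dz": 0, "wx": 0, "wy": 0, "wz": 0, "jaw": 0.4}
    - {"dx": 0, "dy": 0.0, "dz": 0, "wx": 0, "wy": 0, "wz": 0, "jaw": 0.4}

```text
time: 28.75
tool_pos: [0.5461, -0.063, 0.0191]
tcp_rot: [2.025, 2.401, -0.007]
wrist_force: [-4.4, -9.9, -0.6]
width: 0.555
```

```bash
python3 jp.py
```

```text
t 28.75 jig mm [ 1.71  1.47 19.14] tilt [-0.16 -0.2 ] yaw rel 0.12 F jig [-6.  -9.  -0.6] w 0.555
```

Contact with both pin sides. Release and rise.

Request:
apply_moves:
  targets:
    - {"dx": -0.05, "dy": -0.02, "dz": 0, "wx": 0, "wy": 0, "wz": 0, "jaw": 0.4}
    - {"dx": 0, "dy": 0, "dz": 0, "wx": 0, "wy": 0, "wz": 0, "jaw": 0.62}
    - {"dx": 0, "dy": 0, "dz": 0, "wx": 0, "wy": 0, "wz": 0, "jaw": 0.7}
    - {"dx": 0, "dy": -0.03, "dz": 0, "wx": 0, "wy": 0, "wz": 0, "jaw": 0.7}

```text
time: 29.15
tool_pos: [0.5473, -0.062, 0.0203]
tcp_rot: [2.025, 2.399, 0.002]
wrist_force: [-0.6, 0.7, -0.4]
width: 0.697
```

Request:
apply_moves:
  targets:
    - {"dx": 0, "dy": 0, "dz": -0.5, "wx": 0, "wy": 0, "wz": 0, "jaw": 0.75}
    - {"dx": 0, "dy": 0, "dz": -0.9, "wx": 0, "wy": 0, "wz": 0, "jaw": 0.8}
    - {"dx": 0, "dy": 0, "dz": -1, "wx": 0, "wy": 0, "wz": 0, "jaw": 0.8}
    - {"dx": 0, "dy": 0, "dz": -1, "wx": 0, "wy": 0, "wz": 0, "jaw": 0.8}
    - {"dx": 0, "dy": 0, "dz": -1, "wx": 0, "wy": 0, "wz": 0, "jaw": 0.8}

```text
time: 29.65
tool_pos: [0.5465, -0.062, 0.1545]
tcp_rot: [2.025, 2.4, 0.002]
wrist_force: [0.4, -0.9, 0.0]
width: 0.803
```

```bash
python3 jp.py
python3 - <<'E'
from snap import *
s,c=snap('w19')
print((tojig(cloud(c,s))[int(240/1.4),int(390/1.4)]*1000).round(1))
E
```

```text
t 29.65 jig mm [  2.21   2.36 154.45] tilt [ 0.11 -0.03] yaw rel 0.09 F jig [ 0.2 -0.9  0. ] w 0.803
[ 0.3 30.8 57. ]
```

View pics/w19.png

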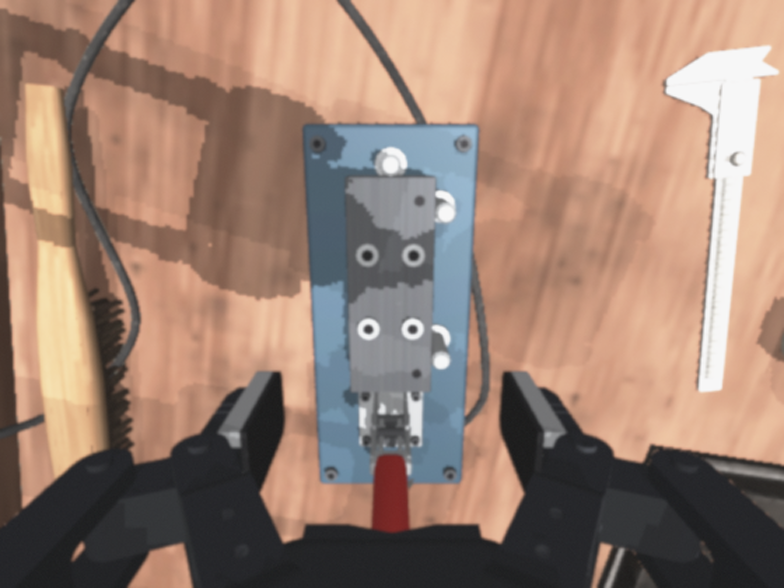

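The drill plate is on top with its bushings up and top at 57 mm. I'll check flushness numerically.

Run:
```python
from h import *
c,s=load('w19')
im=c['color'][:,:,::-1]
cv2.imwrite('pics/w19c.png',cv2.resize(im[95:290,210:350],None,fx=3,fy=3,interpolation=cv2.INTER_CUBIC))
```

```text
(no output)
```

View pics/w19c.png

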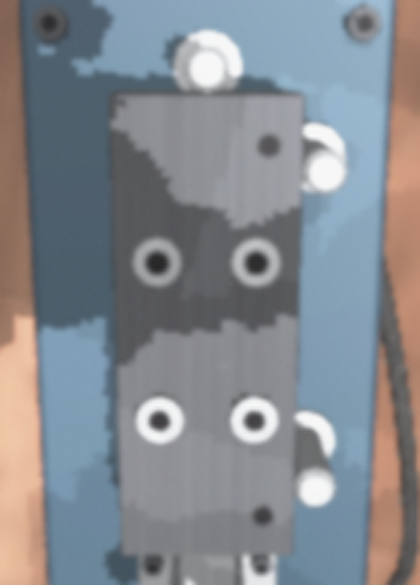

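Run:
```python
from h import *
c,s=load('w19')
k=lambda L:np.array(L,float)/3-.33+[210,95]
b=(tojig(plane(c,k([(157,263),(256,263),(159,421),(255,421)]),.059,s))*1000)[:,:2]
p=(tojig(plane(c,k([(207,70),(325,172),(316,489)]),.055,s))*1000)[:,:2]
cr=(tojig(plane(c,k([(112,95),(302,95),(294,552),(124,554)]),.056,s))*1000)[:,:2]
print('bush',b.round(1).tolist(),b.mean(0).round(2)); print('pins (0,71),(31,45),(31,-45):',p.round(1).tolist()); print('corners',cr.round(1).tolist(),cr.mean(0).round(2))
# handle points
P=tojig(cloud(c,s))*1000; im=c['color'].astype(int); m=(im[...,0]-im[...,1]>70)&(c['range_z']>0)&(abs(P[...,0])<25)&(P[...,2]>50)&(P[...,1]<-60)
q=P[m]; print(m.sum(),q.min(0),q.max(0))
```

```text
bush [[-12.3, 22.1], [13.7, 22.1], [-12.4, -22.1], [14.0, -22.1]] [0.75 0.01]
pins (0,71),(31,45),(31,-45): [[0.9, 71.0], [31.6, 45.4], [31.9, -44.3]]
corners [[-23.3, 64.9], [25.0, 64.9], [26.0, -63.7], [-23.3, -64.3]] [1.11 0.47]
1089 [ -6.92860347 -95.14563824  89.99199376] [  9.08917252 -86.19057674 140.00770633]
```

Pile is flush within measurement error (pins and plate agree to about 0.5 mm). Now the handle: plan the approach and arc.

Run:
```python
from h import *
from workcell import bot
from scipy.optimize import least_squares
s=bot.read_state(); print((tojig(s['tool_pos'])*1000).round(1))
plan(s['tool_pos'],s['tcp_rot'],fromjig([.0008,-.1003,.155]),JY)
pts=np.array([(-101,137),(-153,129),(-200,93),(-208,62)],float)
r=least_squares(lambda p:np.hypot(*(pts-p[:2]).T)-p[2],[-108,33,104]); print(r.x,r.fun)
a=np.arctan2(pts[:,1]-r.x[1],pts[:,0]-r.x[0]); print(np.degrees(a))
A=np.linspace(a[0],a[3],13); q=r.x[:2]+r.x[2]*np.c_[np.cos(A),np.sin(A)]
for i,d in enumerate(np.diff(q,axis=0)): print(i,'dx',round(d[0]/30,2),'dz',round(-d[1]/30,2),'at',q[i+1].round(1))
```

```text
[  5.8   1.2 160.6]
0 d [-0.85 -0.04  0.05] w [0.03 0.01 0.  ]
1 d [-0.85 -0.04  0.05] w [0.03 0.01 0.  ]
2 d [-0.85 -0.04  0.05] w [0.03 0.01 0.  ]
3 d [-0.85 -0.04  0.05] w [0.03 0.01 0.  ]
[-117.47017014   44.33439862   93.4958709 ] [ 0.62203485 -1.6773931   2.31390717 -1.25854892]
[ 79.92162839 112.76530544 149.47330067 168.95830118]
0 dx -0.4 dz -0.04 at [-113.1  137.7]
1 dx -0.4 dz 0.01 at [-125.2  137.5]
2 dx -0.4 dz 0.06 at [-137.2  135.7]
3 dx -0.39 dz 0.11 at [-148.8  132.4]
4 dx -0.37 dz 0.16 at [-159.9  127.6]
5 dx -0.35 dz 0.21 at [-170.3  121.4]
6 dx -0.32 dz 0.25 at [-179.9  114. ]
7 dx -0.28 dz 0.29 at [-188.3  105.3]
8 dx -0.24 dz 0.32 at [-195.6   95.7]
9 dx -0.2 dz 0.35 at [-201.6   85.1]
10 dx -0.15 dz 0.37 at [-206.2   73.9]
11 dx -0.1 dz 0.39 at [-209.2   62.2]
```

Request:
apply_moves:
  targets:
    - {"dx": -0.85, "dy": -0.04, "dz": 0, "wx": 0, "wy": 0, "wz": 0, "jaw": 0.6}
    - {"dx": -0.85, "dy": -0.04, "dz": 0, "wx": 0, "wy": 0, "wz": 0, "jaw": 0.55}
    - {"dx": -0.85, "dy": -0.04, "dz": 0, "wx": 0, "wy": 0, "wz": 0, "jaw": 0.55}
    - {"dx": -0.85, "dy": -0.04, "dz": 0, "wx": 0, "wy": 0, "wz": 0, "jaw": 0.55}

```text
time: 30.1
tool_pos: [0.5591, -0.1643, 0.1532]
tcp_rot: [2.024, 2.4, 0.002]
wrist_force: [-0.4, 0.2, -0.5]
width: 0.547
```

Request:
apply_moves:
  targets:
    - {"dx": 0, "dy": 0, "dz": 0, "wx": 0, "wy": 0, "wz": 0, "jaw": 0.55}
    - {"dx": 0, "dy": 0, "dz": 0, "wx": 0, "wy": 0, "wz": 0, "jaw": 0.55}
    - {"dx": 0, "dy": 0, "dz": 0, "wx": 0, "wy": 0, "wz": 0, "jaw": 0.55}

```text
time: 30.4
tool_pos: [0.5584, -0.1628, 0.1521]
tcp_rot: [2.026, 2.401, 0.001]
wrist_force: [0.2, -0.0, -0.5]
width: 0.55
```

```bash
python3 jp.py
python3 - <<'E'
from snap import *
s,c=snap('w20')
P=tojig(cloud(c,s))*1000; im=c['color'].astype(int); m=(im[...,0]-im[...,1]>70)&(im[...,0]-im[...,2]>60)&(c['range_z']>0)&(abs(P[...,0])<25)&(P[...,2]>80)
q=P[m]; print(m.sum())
for lo in range(80,180,10):
    k=q[(q[:,2]>=lo)&(q[:,2]<lo+10)]
    if len(k): print(lo,len(k),k.min(0).round(1),k.max(0).round(1))
E
```

```text
t 30.4 jig mm [ -2.82 -99.03 152.12] tilt [0.03 0.02] yaw rel 0.09 F jig [ 0.2 -0.1 -0.5] w 0.55
2114
90 84 [ -6.1 -89.6  91.7] [  7.6 -87.1 100. ]
100 142 [ -6.7 -91.  100.2] [  8.4 -87.7 109.9]
110 167 [ -7.2 -93.6 110.1] [  8.7 -89.1 120. ]
120 188 [ -7.1 -94.4 120.1] [  8.6 -90.5 129.9]
130 213 [ -7.  -95.7 130. ] [  8.6 -91.6 140. ]
140 254 [ -7.4 -98.1 140.1] [  8.7 -93.  149.9]
150 305 [  -7.6 -101.2  150.1] [  9.6 -94.3 160. ]
160 761 [  -8.1 -110.1  160. ] [  9.5 -95.6 166.6]
```

View pics/w20.png

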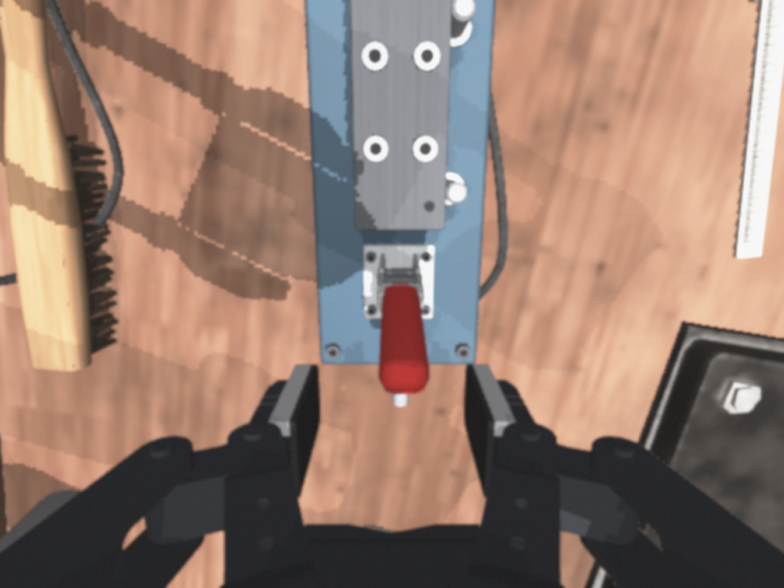

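Request:
apply_moves:
  targets:
    - {"dx": -0.05, "dy": 0.12, "dz": 0, "wx": 0, "wy": 0, "wz": 0, "jaw": 0.55}
    - {"dx": 0, "dy": 0, "dz": 0.6, "wx": 0, "wy": 0, "wz": 0, "jaw": 0.5}
    - {"dx": 0, "dy": 0, "dz": 0.7, "wx": 0, "wy": 0, "wz": 0, "jaw": 0.45}
    - {"dx": 0, "dy": 0, "dz": 0.5, "wx": 0, "wy": 0, "wz": 0, "jaw": 0.4}
    - {"dx": 0, "dy": 0, "dz": 0, "wx": 0, "wy": 0, "wz": 0, "jaw": 0.4}
  newtons: 20

```text
time: 30.95
tool_pos: [0.5601, -0.1632, 0.0947]
tcp_rot: [-2.022, -2.397, 0.003]
wrist_force: [-0.2, -0.2, -0.2]
width: 0.401
```

```bash
python3 jp.py
python3 - <<'E'
from snap import *
s,c=snap('w21')
E
```

```text
t 30.95 jig mm [ -1.27 -99.69  94.74] tilt [-0.28  0.15] yaw rel 0.11 F jig [-0.2 -0.2 -0.2] w 0.401
```

View pics/w21.png

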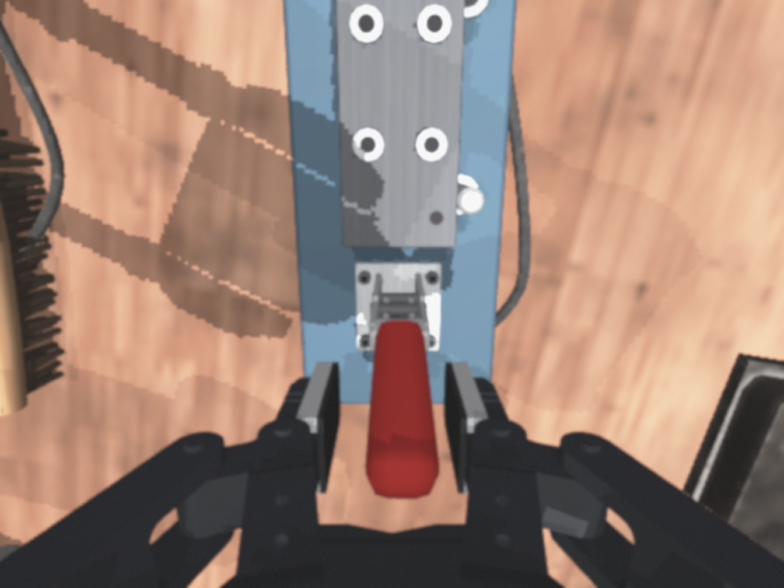

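Request:
apply_moves:
  targets:
    - {"dx": 0, "dy": 0.04, "dz": 0, "wx": 0, "wy": 0, "wz": 0, "jaw": 0.35}
    - {"dx": 0, "dy": 0, "dz": 0, "wx": 0, "wy": 0, "wz": 0, "jaw": 0.28}
    - {"dx": 0, "dy": 0, "dz": 0, "wx": 0, "wy": 0, "wz": 0, "jaw": 0.1}
    - {"dx": 0, "dy": 0, "dz": 0, "wx": 0, "wy": 0, "wz": 0, "jaw": 0.1}
  newtons: 20

```text
time: 31.4
tool_pos: [0.5636, -0.1647, 0.0991]
tcp_rot: [2.026, 2.4, -0.0]
wrist_force: [-3.5, 0.4, 6.0]
width: 0.218
```

```bash
python3 jp.py
python3 - <<'E'
from snap import *
s,c=snap('w22')
E
```

```text
t 31.4 jig mm [   1.94 -101.75   99.11] tilt [ 0.03 -0.05] yaw rel 0.08 F jig [-3.4  1.   6. ] w 0.218
```

View pics/w22.png

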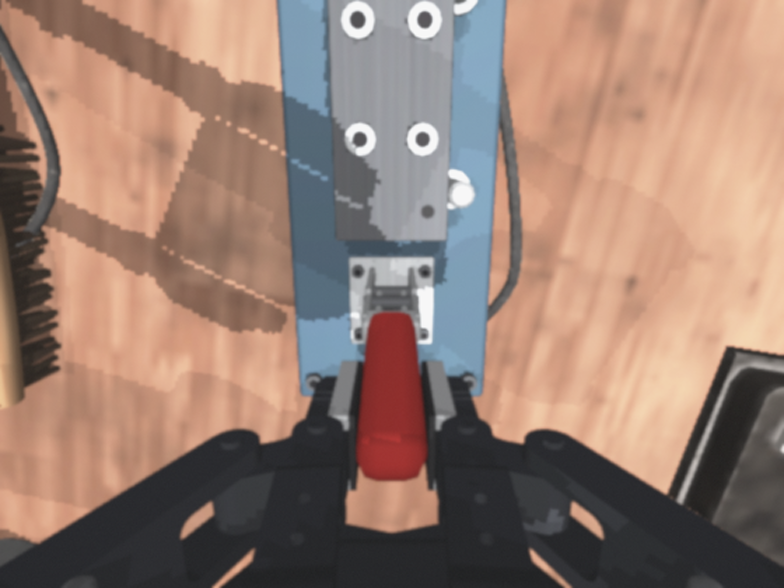

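The handle is gripped, width 0.218 (about 19 mm). Now I'll swing it along the arc.

Request:
apply_moves:
  targets:
    - {"dx": -0.4, "dy": 0, "dz": -0.02, "wx": 0, "wy": 0, "wz": 0, "jaw": 0.1}
    - {"dx": -0.43, "dy": 0, "dz": 0.02, "wx": 0, "wy": 0, "wz": 0, "jaw": 0.1}
    - {"dx": -0.47, "dy": 0, "dz": 0.11, "wx": 0, "wy": 0, "wz": 0, "jaw": 0.1}
    - {"dx": 0, "dy": 0, "dz": 0, "wx": 0, "wy": 0, "wz": 0, "jaw": 0.1}

```text
time: 31.85
tool_pos: [0.5703, -0.2053, 0.0944]
tcp_rot: [2.027, 2.398, -0.002]
wrist_force: [-1.9, -1.9, 1.4]
width: 0.215
```

```bash
python3 jp.py
```

```text
t 31.85 jig mm [   1.79 -142.88   94.38] tilt [ 0.01 -0.11] yaw rel 0.0 F jig [-2.2 -1.6  1.4] w 0.215
```

Request:
apply_moves:
  targets:
    - {"dx": -0.43, "dy": 0, "dz": 0.15, "wx": 0, "wy": 0, "wz": 0, "jaw": 0.1}
    - {"dx": -0.4, "dy": 0, "dz": 0.22, "wx": 0, "wy": 0, "wz": 0, "jaw": 0.1}
    - {"dx": -0.4, "dy": 0, "dz": 0.25, "wx": 0, "wy": 0, "wz": 0, "jaw": 0.1}
    - {"dx": 0, "dy": 0, "dz": 0, "wx": 0, "wy": 0, "wz": 0, "jaw": 0.1}

```text
time: 32.25
tool_pos: [0.5768, -0.2428, 0.0765]
tcp_rot: [2.025, 2.397, -0.004]
wrist_force: [-3.8, -4.5, 4.3]
width: 0.218
```

```bash
python3 jp.py; python3 -c "
from snap import *
snap('w23')"
```

```text
t 32.25 jig mm [   1.94 -180.97   76.52] tilt [ 0.04 -0.25] yaw rel 0.04 F jig [-4.5 -3.8  4.3] w 0.218
```

View pics/w23.png

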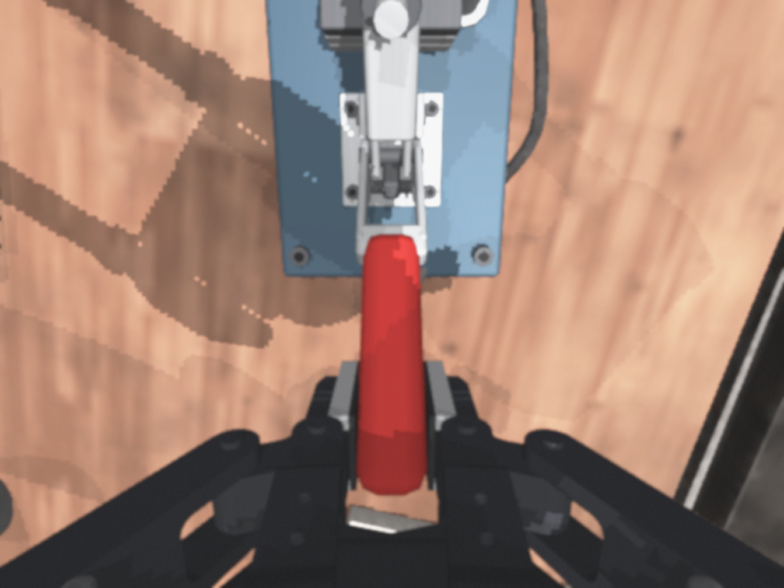

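Request:
apply_moves:
  targets:
    - {"dx": -0.37, "dy": 0, "dz": 0.28, "wx": 0, "wy": 0, "wz": 0, "jaw": 0.1}
    - {"dx": -0.27, "dy": 0, "dz": 0.27, "wx": 0, "wy": 0, "wz": 0, "jaw": 0.1}
    - {"dx": -0.15, "dy": 0, "dz": 0.25, "wx": 0, "wy": 0, "wz": 0, "jaw": 0.1}
    - {"dx": -0.12, "dy": 0, "dz": 0.3, "wx": 0, "wy": 0, "wz": 0, "jaw": 0.1}
    - {"dx": 0, "dy": 0, "dz": 0, "wx": 0, "wy": 0, "wz": 0, "jaw": 0.1}

```text
time: 32.8
tool_pos: [0.5814, -0.2698, 0.0429]
tcp_rot: [2.024, 2.397, -0.004]
wrist_force: [-1.8, -8.3, 2.7]
width: 0.221
```

```bash
python3 jp.py
```

```text
t 32.8 jig mm [   2.   -208.39   42.91] tilt [ 0.06 -0.3 ] yaw rel 0.06 F jig [-3.1 -7.9  2.7] w 0.221
```

Request:
apply_moves:
  targets:
    - {"dx": -0.05, "dy": 0, "dz": 0.25, "wx": 0, "wy": 0, "wz": 0, "jaw": 0.1}
    - {"dx": -0.03, "dy": 0, "dz": 0.2, "wx": 0, "wy": 0, "wz": 0, "jaw": 0.1}
    - {"dx": 0, "dy": 0, "dz": 0.15, "wx": 0, "wy": 0, "wz": 0, "jaw": 0.1}
    - {"dx": 0, "dy": 0, "dz": 0.05, "wx": 0, "wy": 0, "wz": 0, "jaw": 0.1}
    - {"dx": 0, "dy": 0, "dz": 0, "wx": 0, "wy": 0, "wz": 0, "jaw": 0.1}

```text
time: 33.3
tool_pos: [0.5822, -0.2736, 0.0247]
tcp_rot: [2.021, 2.396, -0.006]
wrist_force: [-3.2, -11.3, 3.2]
width: 0.217
```

```bash
python3 jp.py
```

```text
t 33.3 jig mm [   2.2  -212.2    24.67] tilt [ 0.11 -0.45] yaw rel 0.1 F jig [ -5.  -10.6   3.2] w 0.217
```

Request:
apply_moves:
  targets:
    - {"dx": -0.06, "dy": 0, "dz": 0.08, "wx": 0, "wy": 0, "wz": 0, "jaw": 0.1}
    - {"dx": 0, "dy": 0, "dz": 0.08, "wx": 0, "wy": 0, "wz": 0, "jaw": 0.1}
    - {"dx": 0, "dy": 0, "dz": 0, "wx": 0, "wy": 0, "wz": 0, "jaw": 0.1}

```text
time: 33.6
tool_pos: [0.5822, -0.2741, 0.0192]
tcp_rot: [2.023, 2.397, -0.004]
wrist_force: [-2.3, -8.1, 2.6]
width: 0.22
```

```bash
python3 jp.py; python3 -c "
from snap import *
snap('w24');snap('s24','side')"
```

```text
t 33.6 jig mm [   2.09 -212.72   19.25] tilt [ 0.08 -0.33] yaw rel 0.08 F jig [-3.6 -7.6  2.6] w 0.22
```

View pics/w24.png

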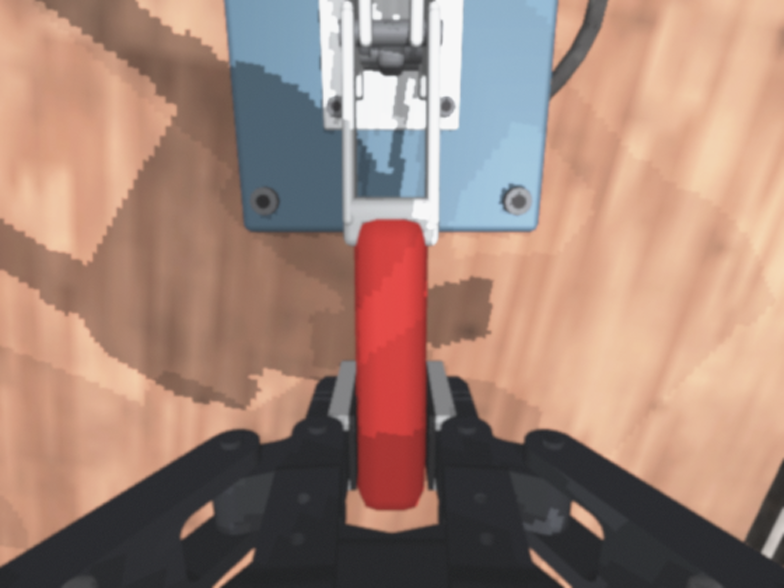

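```bash
cat > hz.py <<'E'
import sys
from h import *
c,s=load(sys.argv[1]); P=tojig(cloud(c,s))*1000; im=c['color'].astype(int)
m=(im[...,0]-im[...,1]>70)&(im[...,0]-im[...,2]>60)&(c['range_z']>0)&(abs(P[...,0])<6)&(P[...,2]>40)&(P[...,1]<-120)
q=P[m]
for lo in range(-250,-120,10):
    k=q[(q[:,1]>=lo)&(q[:,1]<lo+10)]
    if len(k): print(lo+5,len(k),np.median(k[:,2]).round(1))
E
python3 hz.py w24
```

```text
-235 90 80.1
-225 729 80.5
-215 808 79.5
-205 825 78.4
-195 876 77.2
-185 926 76.1
-175 955 74.9
-165 1004 73.8
-155 623 72.2
```

Handle is still about 6.5° above level, so I'll keep pushing down.

Request:
apply_moves:
  targets:
    - {"dx": 0, "dy": 0, "dz": 0.12, "wx": 0, "wy": 0, "wz": 0, "jaw": 0.1}
    - {"dx": 0, "dy": 0, "dz": 0.12, "wx": 0, "wy": 0, "wz": 0, "jaw": 0.1}
    - {"dx": 0, "dy": 0, "dz": 0, "wx": 0, "wy": 0, "wz": 0, "jaw": 0.1}

```text
time: 34.0
tool_pos: [0.5822, -0.2742, 0.0117]
tcp_rot: [2.023, 2.397, -0.004]
wrist_force: [-2.8, -9.7, 1.3]
width: 0.217
```

```bash
python3 jp.py
```

```text
t 34.0 jig mm [   2.12 -212.83   11.73] tilt [ 0.09 -0.34] yaw rel 0.09 F jig [-4.4 -9.1  1.3] w 0.217
```

Request:
apply_moves:
  targets:
    - {"dx": 0, "dy": 0, "dz": 0.1, "wx": 0, "wy": 0, "wz": 0, "jaw": 0.1}
    - {"dx": 0, "dy": 0, "dz": 0, "wx": 0, "wy": 0, "wz": 0, "jaw": 0.1}

```text
time: 34.2
tool_pos: [0.5822, -0.2742, 0.0089]
tcp_rot: [2.023, 2.397, -0.004]
wrist_force: [-2.6, -8.5, 3.3]
width: 0.224
```

```bash
python3 jp.py; python3 -c "
from snap import *
snap('w25')"; python3 hz.py w25
```

```text
t 34.2 jig mm [   2.11 -212.8     8.88] tilt [ 0.08 -0.34] yaw rel 0.09 F jig [-4.  -8.   3.3] w 0.224
-235 178 68.5
-225 707 69.2
-215 744 69.0
-205 794 68.8
-195 869 68.6
-185 924 68.5
-175 976 68.3
-165 1059 68.2
-155 543 67.1
```

Request:
apply_moves:
  targets:
    - {"dx": 0, "dy": 0, "dz": 0.08, "wx": 0, "wy": 0, "wz": 0, "jaw": 0.1}
    - {"dx": 0, "dy": 0, "dz": 0.08, "wx": 0, "wy": 0, "wz": 0, "jaw": 0.1}
    - {"dx": 0, "dy": 0, "dz": 0, "wx": 0, "wy": 0, "wz": 0, "jaw": 0.1}

```text
time: 34.55
tool_pos: [0.5824, -0.2742, 0.005]
tcp_rot: [2.022, 2.397, -0.004]
wrist_force: [-5.4, -8.3, 6.1]
width: 0.222
```

```bash
python3 jp.py; python3 -c "
from snap import *
snap('w26')"; python3 hz.py w26
```

```text
t 34.55 jig mm [   2.22 -212.87    5.04] tilt [ 0.09 -0.34] yaw rel 0.1 F jig [-6.7 -7.3  6.1] w 0.222
-235 181 64.2
-225 678 65.0
-215 738 65.3
-205 785 65.4
-195 845 65.7
-185 930 65.8
-175 1000 66.0
-165 1082 66.2
-155 517 65.2
```

Request:
apply_moves:
  targets:
    - {"dx": 0, "dy": 0, "dz": 0.08, "wx": 0, "wy": 0, "wz": 0, "jaw": 0.1}
    - {"dx": 0, "dy": 0, "dz": 0.06, "wx": 0, "wy": 0, "wz": 0, "jaw": 0.1}
    - {"dx": 0, "dy": 0, "dz": 0, "wx": 0, "wy": 0, "wz": 0, "jaw": 0.1}

```text
time: 34.9
tool_pos: [0.5824, -0.2742, 0.0017]
tcp_rot: [2.022, 2.397, -0.004]
wrist_force: [-6.5, -6.5, 12.4]
width: 0.22
```

```bash
python3 jp.py; python3 -c "
from snap import *
snap('w27')"; python3 hz.py w27
```

```text
t 34.9 jig mm [   2.29 -212.9     1.72] tilt [ 0.09 -0.34] yaw rel 0.09 F jig [-7.5 -5.3 12.4] w 0.22
-235 185 60.8
-225 656 61.7
-215 728 62.1
-205 780 62.6
-195 840 63.1
-185 930 63.6
-175 1014 64.1
-165 1108 64.5
-155 506 63.7
```

```bash
python3 - <<'E'
from h import *
for n in ('w24','w27'):
    c,s=load(n); P=tojig(cloud(c,s))*1000
    for u,v in ((300,150),(300,215),(500,150),(150,250),(600,300)): print(n,(u,v),P[int(v/1.4),int(u/1.4)].round(1))
E
python3 -c "
from snap import *
snap('t27','top',crop=(270,400,180,260),fx=6)"
```

```text
w24 (300, 150) [ -31.1 -137.4   12.1]
w24 (300, 215) [ -32.6 -160.    10.8]
w24 (500, 150) [  39.4 -137.4   12.5]
w24 (150, 250) [ -94.5 -174.9    1.7]
w24 (600, 300) [  86.6 -196.     1.3]
w27 (300, 150) [ -27.6 -137.7   12.9]
w27 (300, 215) [ -28.6 -157.8   13.3]
w27 (500, 150) [  35.6 -137.7   13.3]
w27 (150, 250) [ -85.9 -171.9    0.6]
w27 (600, 300) [  78.9 -190.9    1. ]
```

View pics/w27.png

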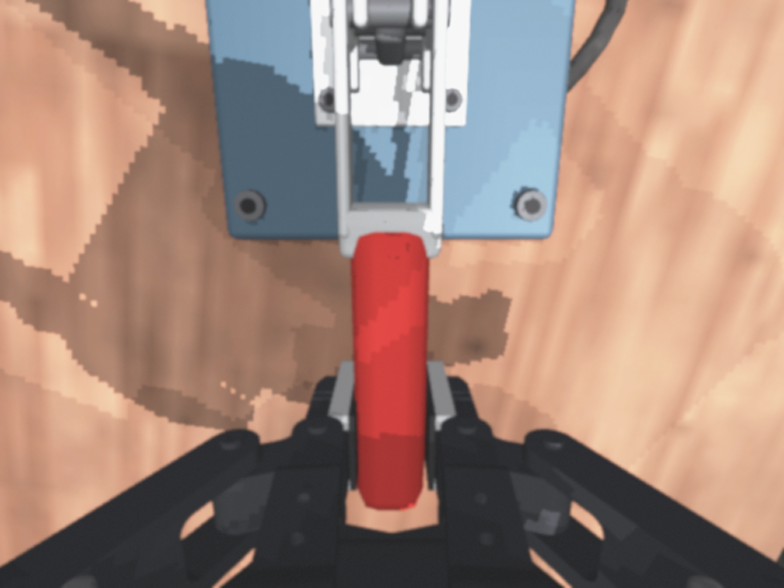

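The handle is about 3° past level with resistance rising to 12 N, so it is on its stop. Ease off and let go.

Request:
apply_moves:
  targets:
    - {"dx": 0, "dy": 0, "dz": -0.06, "wx": 0, "wy": 0, "wz": 0, "jaw": 0.1}
    - {"dx": 0, "dy": 0, "dz": 0, "wx": 0, "wy": 0, "wz": 0, "jaw": 0.4}
    - {"dx": 0, "dy": 0, "dz": 0, "wx": 0, "wy": 0, "wz": 0, "jaw": 0.5}
    - {"dx": 0, "dy": 0, "dz": 0, "wx": 0, "wy": 0, "wz": 0, "jaw": 0.5}

```text
time: 35.4
tool_pos: [0.5813, -0.2699, 0.0004]
tcp_rot: [-2.026, -2.4, -0.0]
wrist_force: [-0.2, -0.5, -0.0]
width: 0.503
```

```bash
python3 jp.py; python3 -c "
from snap import *
snap('w28')"; python3 hz.py w28
```

```text
t 35.4 jig mm [   1.93 -208.45    0.41] tilt [-0.01  0.02] yaw rel 0.07 F jig [-0.3 -0.5 -0. ] w 0.503
-225 590 69.0
-215 839 68.9
-205 858 68.8
-195 963 68.6
-185 1008 68.5
-175 1092 68.4
-165 1192 68.1
-155 622 67.0
```

Released, the handle rests level with its top at 68.8 mm (expected 69.5 at the stop). Rise and check everything.

Request:
apply_moves:
  targets:
    - {"dx": 0, "dy": 0, "dz": -0.5, "wx": 0, "wy": 0, "wz": 0, "jaw": 0.6}
    - {"dx": 0, "dy": 0, "dz": -1, "wx": 0, "wy": 0, "wz": 0, "jaw": 0.7}
    - {"dx": 0, "dy": 0, "dz": -1, "wx": 0, "wy": 0, "wz": 0, "jaw": 0.8}
    - {"dx": 0, "dy": 0, "dz": -1, "wx": 0, "wy": 0, "wz": 0, "jaw": 0.8}
    - {"dx": 0, "dy": 0, "dz": -1, "wx": 0, "wy": 0, "wz": 0, "jaw": 0.8}

```text
time: 35.95
tool_pos: [0.5816, -0.2699, 0.1383]
tcp_rot: [2.025, 2.4, 0.0]
wrist_force: [0.2, 0.0, 0.5]
width: 0.803
```

Request:
apply_moves:
  targets:
    - {"dx": 0.8, "dy": 0, "dz": -0.3, "wx": 0, "wy": 0, "wz": 0, "jaw": 0.8}
    - {"dx": 0.9, "dy": 0, "dz": -0.3, "wx": 0, "wy": 0, "wz": 0, "jaw": 0.8}
    - {"dx": 0.3, "dy": 0, "dz": 0, "wx": 0, "wy": 0, "wz": 0, "jaw": 0.8}
    - {"dx": 0, "dy": 0, "dz": 0, "wx": 0, "wy": 0, "wz": 0, "jaw": 0.8}
    - {"dx": 0, "dy": 0, "dz": 0, "wx": 0, "wy": 0, "wz": 0, "jaw": 0.8}

```text
time: 36.45
tool_pos: [0.5713, -0.2112, 0.1539]
tcp_rot: [2.025, 2.401, -0.001]
wrist_force: [-0.6, -0.6, -0.7]
width: 0.799
```

```bash
python3 jp.py
python3 - <<'E'
from snap import *
s,c=snap('w29')
im=c['color'][:,:,::-1]
cv2.imwrite('pics/w29c.png',cv2.resize(im[0:260,180:400],None,fx=2.3,fy=2.3,interpolation=cv2.INTER_CUBIC))
E
python3 hz.py w29
```

```text
t 36.45 jig mm [   1.79 -148.89  153.91] tilt [-0.02 -0.03] yaw rel 0.11 F jig [-0.7 -0.5 -0.7] w 0.799
-235 45 68.6
-225 148 69.1
-215 152 69.1
-205 154 68.9
-195 155 68.8
-185 164 68.5
-175 176 68.4
-165 178 68.2
-155 89 67.3
```

View pics/w29.png

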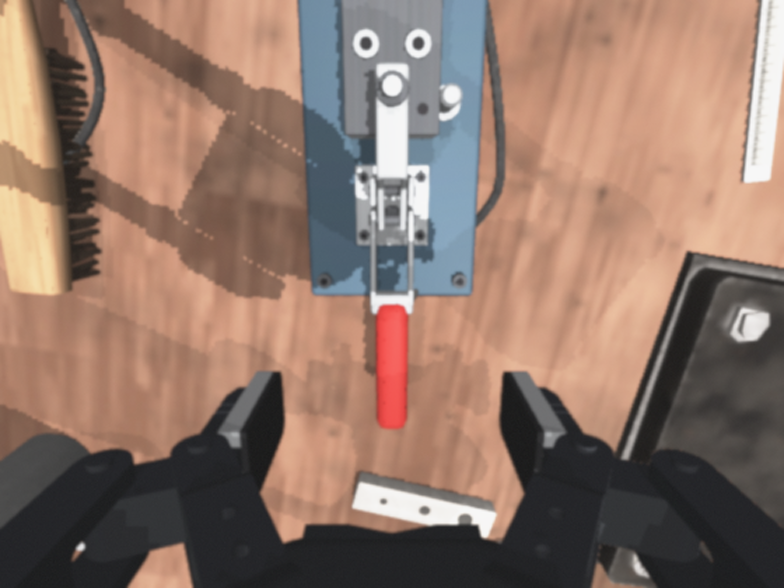

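View pics/w29c.png

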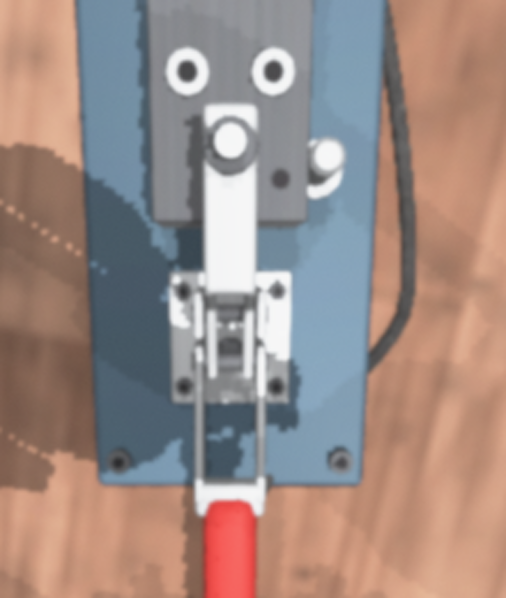

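The clamp is shut with its pad on the plate. I'll move over the pile for a final flush check.

Request:
apply_moves:
  targets:
    - {"dx": 1, "dy": 0, "dz": -0.3, "wx": 0, "wy": 0, "wz": 0, "jaw": 0.8}
    - {"dx": 1, "dy": 0, "dz": -0.3, "wx": 0, "wy": 0, "wz": 0, "jaw": 0.8}
    - {"dx": 1, "dy": 0, "dz": -0.3, "wx": 0, "wy": 0, "wz": 0, "jaw": 0.8}
    - {"dx": 0.6, "dy": 0, "dz": 0, "wx": 0, "wy": 0, "wz": 0, "jaw": 0.8}
    - {"dx": 0, "dy": 0, "dz": 0, "wx": 0, "wy": 0, "wz": 0, "jaw": 0.8}

```text
time: 37.0
tool_pos: [0.5529, -0.1033, 0.1806]
tcp_rot: [-2.024, -2.402, 0.0]
wrist_force: [-0.5, -0.7, -0.1]
width: 0.803
```

Request:
apply_moves:
  targets:
    - {"dx": 0, "dy": 0, "dz": 0, "wx": 0, "wy": 0, "wz": 0, "jaw": 0.8}
    - {"dx": 0, "dy": 0, "dz": 0, "wx": 0, "wy": 0, "wz": 0, "jaw": 0.8}

```text
time: 37.2
tool_pos: [0.5531, -0.1055, 0.1803]
tcp_rot: [-2.027, -2.399, 0.001]
wrist_force: [-0.1, -1.1, 0.2]
width: 0.798
```

```bash
python3 jp.py
python3 - <<'E'
from snap import *
s,c=snap('w30')
im=c['color'][:,:,::-1]
cv2.imwrite('pics/w30c.png',cv2.resize(im[80:340,200:360],None,fx=2.3,fy=2.3,interpolation=cv2.INTER_CUBIC))
P=tojig(cloud(c,s))*1000
m=(c['range_z']>0)&(abs(P[...,0]-.8)<5)&(P[...,1]<-60)&(P[...,1]>-90)&(P[...,2]>60); q=P[m]; a=np.polyfit(q[:,1],q[:,2],1); print('arm slope',a,len(q))
m=(c['range_z']>0)&(abs(P[...,0]+17)<6)&(abs(P[...,1])<60)&(P[...,2]>45); q=P[m]; print('plate top fit',np.polyfit(q[:,1],q[:,2],1),len(q))
snap('s30','side')
E
```

```text
t 37.2 jig mm [  1.47 -41.66 180.31] tilt [-0.06 -0.01] yaw rel 0.03 F jig [-0.3 -1.1  0.2] w 0.798
arm slope [4.20122171e-02 9.46192153e+01] 365
plate top fit [ -2.3849728  165.43618482] 5039
```

View pics/w30c.png

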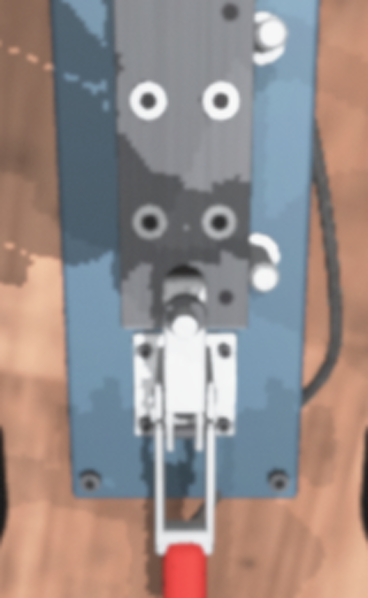

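View pics/s30.png

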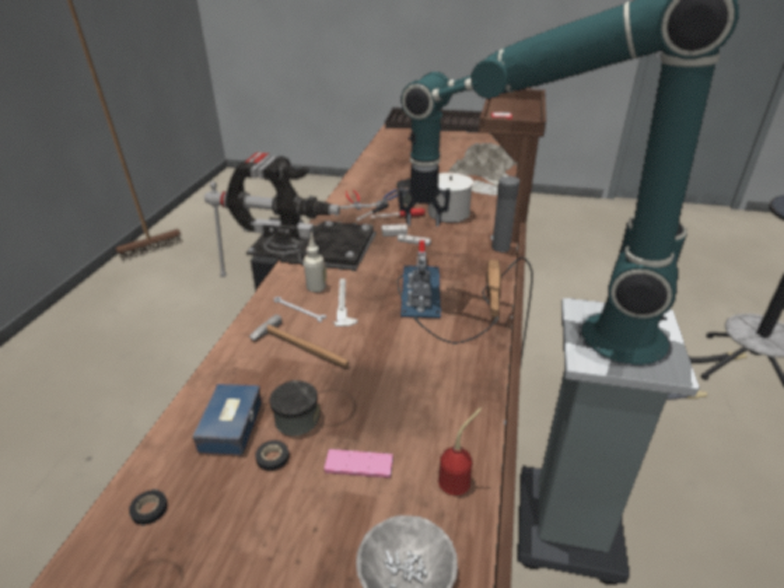

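Arm slope is about 0.04 rad, against 0.03 for shut. One numeric flush check, with the full frame to include the end pin.

View pics/w30.png

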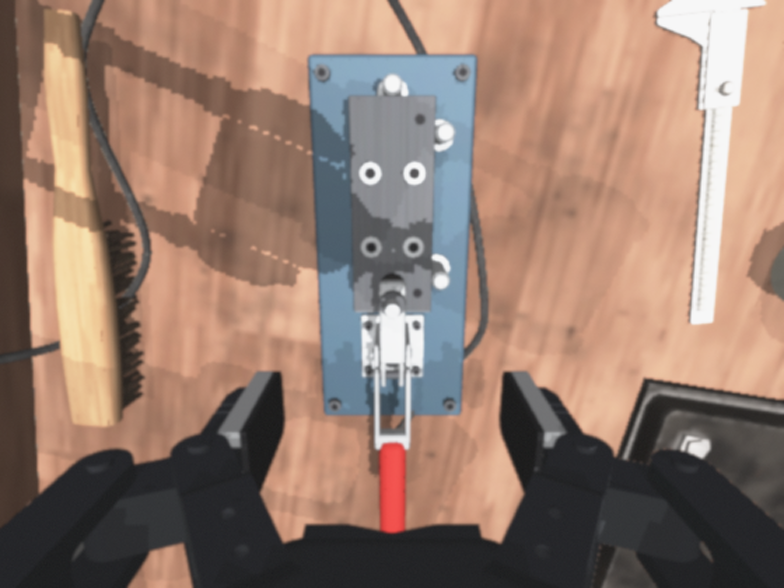

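Run:
```python
from h import *
c,s=load('w30')
k=lambda L:np.array(L,float)/2.3-.3+[200,80]
b=(tojig(plane(c,k([(148,101),(221,101),(150,222),(219,222)]),.059,s))*1000)[:,:2]
p=(tojig(plane(c,k([(269,35),(264,277)]),.055,s))*1000)[:,:2]
print(b.round(1).tolist(),b.mean(0).round(2),p.round(1).tolist())
im=c['color'][:,:,::-1]
cv2.imwrite('pics/w30d.png',cv2.resize(im[40:200,220:340],None,fx=3.5,fy=3.5,interpolation=cv2.INTER_CUBIC))
```

```text
[[-12.3, 22.3], [14.0, 22.2], [-12.1, -21.7], [13.8, -21.7]] [0.83 0.28] [[30.9, 44.8], [31.7, -44.0]]
```

View pics/w30d.png

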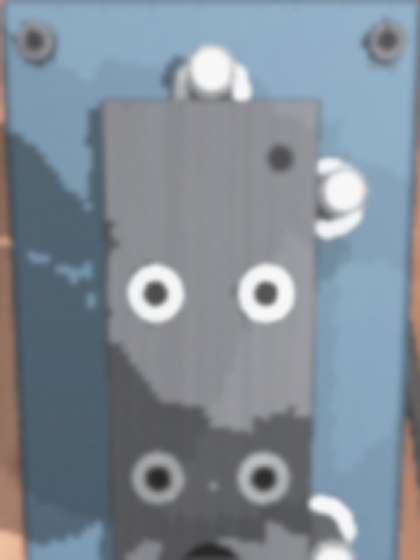

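The final pictures show the plate against all three pins, the clamp shut, and the gripper clear of everything. Handing in.

```bash
python3 -c "
from workcell import job
print(job.finish_job())"
```

```text
the job is handed in; nothing more can be done
None
```

The drill jig is loaded and clamped, and the job was handed in at about 37 s. I laid both blanks on the rest rails and the drill plate on top, bushings up. Each one was pushed against the far pins and the end pin until it stopped. I then swung the red handle over onto its stop and let go.

- **Flushness:** pins and bushings agree to about 0.5 mm in the final wrist pictures. The plate top read 57 mm, against 56 expected. I checked the two blanks by eye and by touch only, and the bottom one is hidden now.
- **Clamp:** after release the handle sat level, its top at about 69 mm (69.5 expected). The arm slope reads about 0.04 rad (0.03 expected when shut), with the pad on the plate. The lock itself was not tested by pulling on the handle. While pressing it onto the stop I flexed it about 3° past level at 12 N, and it sprang back.
- **Disagreements:** the real fingertips are about 30 mm short of the stated TCP. Because of that my first grasp closed above the blank without touching it, and I set heights by touch after that. A last fit of plate flatness came out unusable, because other surfaces got into it.
- **Bystanders:** nothing touched the caliper, the drilled bar or the pink piece. All were still in view near the end.

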